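# Lay two axles level in their V-saddle stands

### The job

Set up both axles for inspection. The plain brass axle sits crooked on the green stand: move it to the blue stand, whose two V-saddles are equal, and lay the stepped steel axle on the green stand with its thick end in the low saddle and its thin end in the high one, so that each axle lies level in its two saddles with its square middle centred between them. Set the axles down gently, do not drop them, and leave everything else on the bench where it is.

Things in the scene. Friction and masses are not known exactly. Their poses are not given: they have to be found in the camera images.
- stepped_axle_mid (a point): Centre of the stepped steel axle, 170 mm long, loose on the worktop in almost any direction, resting on a flat of its square middle (centre 16 mm up). x runs along it towards its THICK end, z is up at the start. Middle: square bar 32x32 mm, 60 mm long, two sides upright, good to grasp. Round journals 55 mm long: thick, 28 mm in diameter, at +x; thin, 16 mm, at -x.
- stepped_axle: The stepped steel axle, origin and axes as point stepped_axle_mid. Mass about 0.25 to 0.5 kg; its centre of mass lies 12 mm from the origin towards the thick end.
- plain_axle_mid (a point): Centre of the plain brass axle, 170 mm long, loose. x runs along it, z is up (square middle with two upright sides). Middle: square bar 32x32 mm, 60 mm long. Round journals 22 mm in diameter, 55 mm long, alike at both ends. At the start it lies in the green stand's saddles, sloping about 5 degrees down to the low one, its centre about 62 mm above the worktop.
- plain_axle: The plain brass axle, origin and axes as point plain_axle_mid. Mass about 0.25 to 0.5 kg, centre of mass at the origin.
- green_stand_seat (a point): Where the stepped axle's centre belongs on the green-headed V-saddle stand: 62 mm above the worktop, midway between the saddles; x points along the stand to its LOW saddle (for the thick journal), z up. Bottom of the 90 degree V 42 mm (low, +x) and 51 mm (high, -x) above the worktop; tops of the V-heads at 63 and 72 mm.
- green_stand: The green-headed stand, fixed to the bench, origin at the centre of its underside. Base plate 140x60x10 mm. The two V-heads are 18 mm thick along x, 42 mm wide at the mouth, and centred 47 mm either side of the middle, so 76 mm is clear between them, down to bolt heads 14 mm above the worktop.
- blue_stand_seat (a point): Where the plain axle's centre belongs on the blue-headed stand: 62 mm above the worktop, midway between the saddles; x along the stand, z up. Both saddles alike: bottom of the V 46 mm, tops of the V-heads 68 mm above the worktop. The axle may lie either way round.
- blue_stand: The blue-headed stand, fixed to the bench, otherwise built as the green one; origin at the centre of its underside.
- clamp_block: Bystander, loose: milled steel block with a slot, 40x60x28 mm; origin at the centre of its underside.
- tape_1: Bystander, loose: roll of black tape, 62 mm across, 19 mm high; origin at the centre of its underside.
- hex_key: Bystander, loose: black hex key, 114 mm long; origin at the centre of its underside.
- spanner_1: Bystander, loose: steel spanner, 160 mm long, 8 mm high; origin at the centre of its underside.
- steel_box_0: Bystander, fixed: grey open steel box 75x108 mm with a tool standing in it, 200 mm high in all; origin at the centre of its underside.
- drill_index: Bystander, fixed: wooden stand with drill bits, 32x100 mm, 98 mm high; origin at the centre of its underside. Also fixed: the bench vice at the front edge right of the middle, two dark grey bins 62 mm high at the back left, and along the back pliers, a screwdriver, a G-clamp and a dish, all under 30 mm high.
Not all that is in view belongs to the job. Several things have the shape of the plain_axle; the one meant has the colours described above.

How it is judged (in metres and radians):
At the end, for the whole second after the job is handed in: The stepped axle rests on the green stand, thick end in the low saddle, and the plain axle on the blue stand: each level within 2 degrees, its centre within 8 mm along the stand and 3 mm sideways and in height of the stand's seat point, in line within about 3 degrees, borne by the stand and at rest (x of stepped_axle_mid in the frame of green_stand_seat between -0.008 and 0.008 m and y of stepped_axle_mid in the frame of green_stand_seat between -0.003 and 0.003 m and z of stepped_axle_mid in the frame of green_stand_seat between -0.003 and 0.003 m and angle between stepped_axle_mid's own x axis and vertical between 1.5358 and 1.6058 rad and angle between the x axis of stepped_axle_mid and the x axis of green_stand_seat, either way round below 0.05 rad and contact force between stepped_axle and green_stand above 0.5 N and linear speed of each of stepped_axle, plain_axle below 0.02 m/s and angular speed of each of stepped_axle, plain_axle below 0.2 rad/s and x of plain_axle_mid in the frame of blue_stand_seat between -0.008 and 0.008 m and y of plain_axle_mid in the frame of blue_stand_seat between -0.003 and 0.003 m and z of plain_axle_mid in the frame of blue_stand_seat between -0.003 and 0.003 m and angle between plain_axle_mid's own x axis and vertical between 1.5358 and 1.6058 rad and angle between the x axis of plain_axle_mid and the x axis of blue_stand_seat, either way round below 0.05 rad and contact force between plain_axle and blue_stand above 0.5 N); the robot touches nothing.
It fails at once if an axle is dropped or thrown (falls more than about 10 mm) ((contact force between the fingers and stepped_axle below 0.01 N and linear speed of stepped_axle above 0.45 m/s) or (contact force between the fingers and plain_axle below 0.01 N and linear speed of plain_axle above 0.45 m/s)).
It fails at once if a bystander is moved by more than 20 mm (distance of any of clamp_block, tape_1, hex_key, spanner_1 from where it was at the start of the episode above 0.02 m).
It also fails if it takes over 67 s, if anything falls off the work surface, if the arm or the gripper's body presses on something with over 40 N, if the wrist force passes 120 N, or if a joint passes its speed limit or range.

### The arm

A 6-joint arm with a two-finger parallel gripper is mounted at the origin on a cart in front of the work surface, level with it; the furniture and walls round the work are solid. World frame = base frame: x ahead of the robot, y to its left, z up, the work surface at z = 0. Lengths are in mm, angles in rad, forces in N, time in s.
With the tool pointing down it reaches from about 350 to 775 mm from the base axis. Payload 7.3 kg.
Tool frame: the origin (TCP) lies between the finger pads; the fingertips stand tcp_to_tips ahead of it and the grasp point (between the pads) lies 5 mm behind it (tcp_to_tips is the distance from the TCP to the fingertips, in mm); z points along the fingers, x is the direction in which the jaws open and shut, and the axes are right-handed (so a half turn about z gives the same grasp; the last joint's range is limited). The gripper opens to 92 mm and grips with 3 to 60 N. Pads are 19 mm wide; open, the fingers measure 130 mm over their backs; the gripper's body (75 mm by 190 mm) begins 47 mm behind the grasp point.
Start: joints at [1.114, 0.342, 1.524, -0, 1.275, -0.146], TCP at [160.541, 499.87, 240.741] pointing down, gripper open.
Joint ranges: [-2.53, 2.53], [-0.77, 2.02], [0.04, 2.7], [-1, 4.14], [0.28, 2.66], [-3.11, 3.11]. Speed limits (rad/s): [2.57, 2.57, 3.14, 3.14, 3.14, 3.14].

### API

Orientations are given as [roll, pitch, yaw] about the fixed x, y, z axes, in that order (R = Rz(yaw) Ry(pitch) Rx(roll)).
In Python, from plant import * gives the robot as it stands.
- The arm moves only by the tool drive_tool, never from a script. Its argument "deltas" is a list of rows, each an object of numbers: "hand": the gripper's target within -1 to 1 (shut at 1, half-way at 0, fully open at -1); "tx", "ty", "tz": the shift along the tool's x, y, z each as a share of 4 cm, from -1 to 1; "wx", "wy", "wz": the turn, a rotation vector about the tool's x, y, z each as a share of 5 degrees, from -1 to 1. In form: [{"hand": .., "tx": .., "ty": .., "tz": .., "wx": .., "wy": .., "wz": ..}, ...]. A call has 1 to 20 rows; each row shifts and turns the commanded pose from where the row before left it, along the tool's axes as they then stand; what a row does not reach is not made up. A row lasts 1/12 s, in which the tool goes at most 41.7 mm and 7.16 degrees, less where a joint would pass 70% of its speed; a pose out of reach is approached as far as the arm can. A call with a number of a shift or a turn outside -1 to 1 is refused whole. A call with a gripper value outside its range is refused whole. The fingers move at their own pace and stop on an object; the grip force is fixed at half the most. Time passes only in rows, so rows that do not move let the fingers close. It gives the time, the measured TCP pose, the force and the opening at its end, in the units of the state.
- get_obs(): the state, without advancing time (a new reading comes with each control period).
- capture(name): name is "side" or "top" or "wrist"; returns the picture (420x560x3 uint8, red, green, blue); there is no depth.
- camera_model(name): a dict with "fx", "fy", "cx", "cy" (pixels), "D" ([k1, k2, p1, p2, k3] as OpenCV has them; the pictures are not rectified), "rvec" (rotation vector, rad) and "tvec" (3), from world to camera coordinates, as OpenCV has them. Camera axes: x right, y down, z forward; pixel columns grow to the right and rows downward; lengths in mm; the calibration is good to about 2 mm. A picture is of the moment at which its call begins: read the wrist's pose just before it. camera_model takes no time and is no camera call; for the wrist camera it gives the pose at the moment of the call.
- close_job(): hands the job in, once; it reports no verdict.
The state is a dict: "time": time; "joint_positions": joint angles; "dq": joint speeds; "tau": joint torques, N m; "tool_pos": TCP position; "tcp_rot": TCP orientation; "contact_force": force on the tool from outside, world axes, zero at the start; "moment": the same for the moment, N m; "grip_width": finger opening in mm.
Only numpy, scipy, OpenCV 4.12 (cv2) and the standard library are available. Lean on these libraries where they do the work, as an engineer would, in place of code of your own. Each camera call takes 0.05 s, during which the arm holds its last target.

## Working session

There is one attempt and no reset: what is moved stays moved. The work goes in short steps, Python scripts to look and compute and a tool call to move; the robot and the scene stay as the last step left them, time stands still between calls to the robot, and variables do not carry over. Pictures are saved under pics/ and viewed, and the job is handed in when it is done.

Besides the shell and the picture viewer there is one more tool, called after "Call:" as name(argument=value, ...), one argument or row to a line, values as JSON. drive_tool: Moves the arm, as the interface text tells. Its arguments: {"type":"object","properties":{"deltas":{"type":"array","items":{"type":"object","properties":{"hand":{"type":"number"},"tx":{"type":"number"},"ty":{"type":"number"},"tz":{"type":"number"},"wx":{"type":"number"},"wy":{"type":"number"},"wz":{"type":"number"}}}}},"required":["deltas"]}

```bash
ls; mkdir -p pics; python3 - <<'E'
from plant import *
import cv2
o=get_obs();print({k:o[k] for k in o})
for n in("side","top","wrist"):
    m=camera_model(n);print(n,m)
    cv2.imwrite(f"pics/{n}0.png",capture(n)[:,:,::-1])
print(get_obs()["time"])
E
```

```text
pics
{'time': 0.0, 'joint_positions': array([ 1.11401224e+00,  3.42688627e-01,  1.52502853e+00, -4.49870042e-05,
        1.27535781e+00, -1.45984884e-01]), 'dq': array([ 0.00077618, -0.00197036, -0.0011714 , -0.00070718, -0.00035929,
       -0.00096682]), 'tau': array([-1.80172092e-04, -4.31245673e+01, -2.44222605e+01,  7.17851752e-02,
        5.59513690e-02, -1.25742054e-04]), 'tool_pos': array([160.36904519, 499.50600542, 240.05860828]), 'tcp_rot': array([-3.14141959e+00,  1.47281078e-03,  1.26001038e+00]), 'contact_force': array([ 0.37363011,  0.83716262, -0.0925022 ]), 'moment': array([-0.02661526,  0.0218315 ,  0.01453759]), 'grip_width': 92.18007864683598}
side {'fx': 434.4239982851469, 'fy': 434.4239982851469, 'cx': 281.6958501514007, 'cy': 210.96050038984276, 'D': array([-0.04519984,  0.        ,  0.        ,  0.        ,  0.        ]), 'rvec': array([ 2.52009172, -0.7506915 ,  0.18922697]), 'tvec': array([-385.32985035,  416.19630708, 1262.01306137])}
top {'fx': 419.3198176783482, 'fy': 419.3198176783482, 'cx': 280.3930006349805, 'cy': 203.3838700511617, 'D': array([-0.03196365,  0.        ,  0.        ,  0.        ,  0.        ]), 'rvec': array([ 2.16139416, -2.21402006,  0.0949802 ]), 'tvec': array([ 175.73102531,  539.35216217, 1521.68913373])}
wrist {'fx': 341.7835447645798, 'fy': 341.7835447645798, 'cx': 269.913337833267, 'cy': 205.44956020502445, 'D': array([0.00822719, 0.        , 0.        , 0.        , 0.        ]), 'rvec': array([-2.36558095, -1.72536843, -0.21716694]), 'tvec': array([-523.86361305,  -31.02732342,  389.46224304])}
0.15
```

View pics/top0.png

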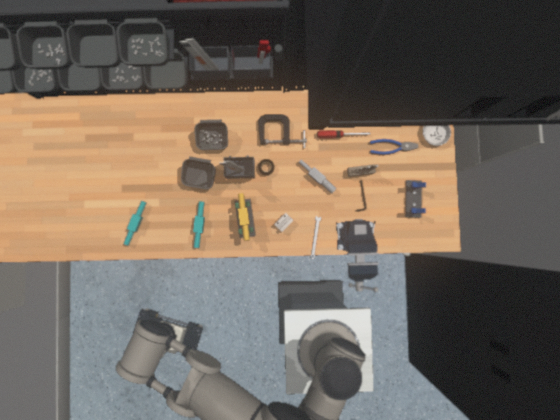

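View pics/side0.png

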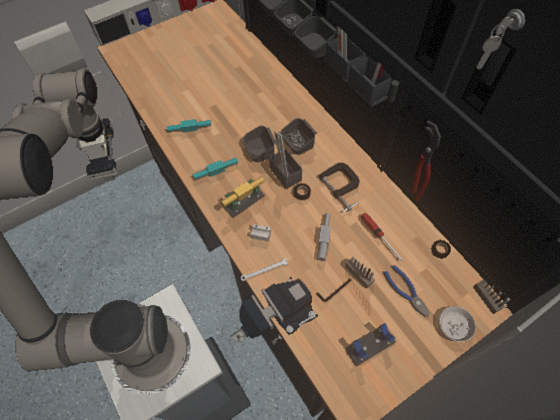

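View pics/wrist0.png

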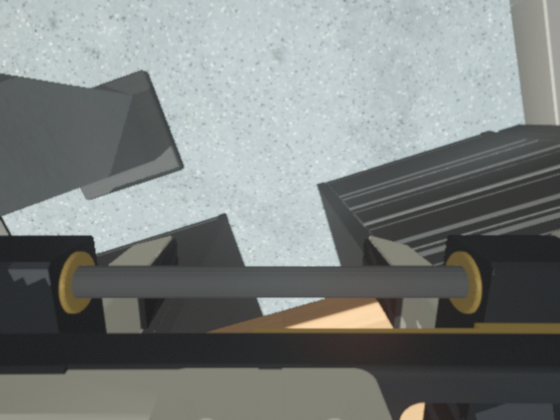

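```bash
cat > h.py <<'E'
import numpy as np, cv2
from scipy.spatial.transform import Rotation as Ro
def ray(m,uv):
    K=np.array([[m['fx'],0,m['cx']],[0,m['fy'],m['cy']],[0,0,1]])
    p=cv2.undistortPoints(np.array(uv,float).reshape(-1,1,2),K,np.array(m['D']))[:,0]
    R=cv2.Rodrigues(np.array(m['rvec']))[0]
    d=np.c_[p,np.ones(len(p))]@R
    return -R.T@np.array(m['tvec']), d/np.linalg.norm(d,axis=1)[:,None]
def plane(m,uv,z):
    c,d=ray(m,uv); return c+d*((z-c[2])/d[:,2])[:,None]
def tri(m1,uv1,m2,uv2):
    out=[]
    c1,D1=ray(m1,uv1);c2,D2=ray(m2,uv2)
    for a,b in zip(D1,D2):
        s=np.linalg.lstsq(np.c_[a,-b],c2-c1,rcond=None)[0]
        p,q=c1+a*s[0],c2+b*s[1]; out.append(np.r_[(p+q)/2,np.linalg.norm(p-q)])
    return np.array(out)
def proj(m,P):
    K=np.array([[m['fx'],0,m['cx']],[0,m['fy'],m['cy']],[0,0,1]])
    return cv2.projectPoints(np.array(P,float).reshape(-1,1,3),np.array(m['rvec']),np.array(m['tvec']),K,np.array(m['D']))[0][:,0]
E
python3 - <<'E'
from plant import *
from h import *
t=cv2.imread("pics/top0.png");s=cv2.imread("pics/side0.png")
cv2.imwrite("pics/c1.png",cv2.resize(t[130:270,180:440],None,fx=3,fy=3,interpolation=cv2.INTER_CUBIC))
cv2.imwrite("pics/c2.png",cv2.resize(s[170:380,200:420],None,fx=2.8,fy=2.8,interpolation=cv2.INTER_CUBIC))
m=camera_model("top");ms=camera_model("side")
for n,uv,z in [("brass",(243,215),62),("stepped",(317,177),16),("blue",(414,198),10),("box",(239,168),0),("drill",(362,172),0),("clamp",(284,223),14),("vice",(358,235),0),('tape',(266,167),10)]:
    print(n,plane(m,[uv],z)[0].round(), )
print(plane(ms,[(324,236)],16),plane(ms,[(243,195)],62),plane(ms,[(372,344)],10))
for n in("top","side"): print(ray(camera_model(n),[(280,200)]))
w=camera_model("wrist");o=get_obs()
R=cv2.Rodrigues(w['rvec'])[0];c=-R.T@w['tvec'];Rt=Ro.from_euler('xyz',o['tcp_rot']).as_matrix()
print(Rt.T@(c-o['tool_pos']),(Rt.T@R.T).round(3)); print(Rt.round(3))
E
```

```text
brass [502. 297.  62.]
stepped [639.  25.  16.]
blue [ 552. -336.   10.]
box [681. 314.   0.]
drill [ 656. -147.    0.]
clamp [471. 151.  14.]
vice [ 420. -123.    0.]
tape [681. 213.  10.]
[[643.69010889  26.94622912  16.        ]] [[490.13367427 284.44716402  62.        ]] [[ 556.63990246 -334.43542523   10.        ]]
(array([ 426.69490432,  180.80521594, 1556.45780551]), array([[ 0.08379589, -0.01099457, -0.99642228]]))
(array([ 184.6788942 , -444.70731057, 1297.11392739]), array([[ 0.27512005,  0.44460356, -0.85242984]]))
[  -0.20764188  -67.51932693 -143.62778006] [[ 1.     0.    -0.001]
 [-0.     0.968  0.251]
 [ 0.001 -0.251  0.968]]
[[ 0.306  0.952 -0.   ]
 [ 0.952 -0.306 -0.001]
 [-0.001 -0.    -1.   ]]
```

View pics/c1.png

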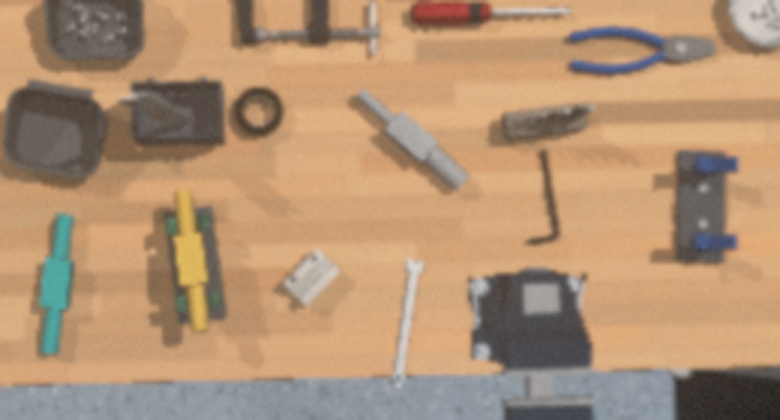

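View pics/c2.png

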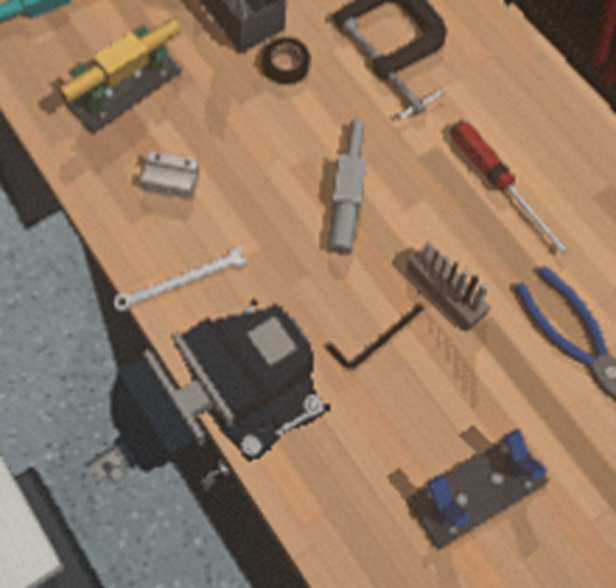

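Candidates for the plain axle in the top view: teal at (135,222), teal at (199,225), and brass/yellow at (243,215) on the green stand. The description means the brass one, and the crop confirms its colour and the stand. The stepped steel axle is unique, at (317,177). Its thick end points down-right. The blue stand is at (414,198).

```bash
python3 - <<'E'
import plant
print([n for n in dir(plant) if not n.startswith('__')])
print(getattr(plant,'tcp_to_tips',None))
E
```

```text
['Unreachable', 'camera_model', 'capture', 'close_job', 'get_obs', 'tcp_to_tips']
14.0
```

Call:
drive_tool(
  deltas=[
    {"wz": -1, "hand": -1},
    {"wz": -1, "hand": -1},
    {"wz": -1, "hand": -1},
    {"wz": -1, "hand": -1},
    {"wz": -1, "hand": -1},
    {"tx": -0.59, "ty": 0.71, "hand": -1},
    {"tx": -0.59, "ty": 0.71, "hand": -1},
    {"tx": -0.59, "ty": 0.71, "hand": -1},
    {"tx": -0.59, "ty": 0.71, "hand": -1},
    {"tx": -0.59, "ty": 0.71, "hand": -1},
    {"tx": -0.59, "ty": 0.71, "hand": -1},
    {"tx": -0.59, "ty": 0.71, "hand": -1},
    {"tx": -0.59, "ty": 0.71, "hand": -1},
    {"tx": -0.59, "ty": 0.71, "hand": -1},
    {"tx": -0.59, "ty": 0.71, "hand": -1},
    {"hand": -1},
    {"hand": -1},
  ],
)

```text
invalid input
```

Call:
drive_tool(
  deltas=[
    {"hand": -1, "tx": 0, "ty": 0, "tz": 0, "wx": 0, "wy": 0, "wz": -1},
    {"hand": -1, "tx": 0, "ty": 0, "tz": 0, "wx": 0, "wy": 0, "wz": -1},
    {"hand": -1, "tx": 0, "ty": 0, "tz": 0, "wx": 0, "wy": 0, "wz": -1},
    {"hand": -1, "tx": 0, "ty": 0, "tz": 0, "wx": 0, "wy": 0, "wz": -1},
    {"hand": -1, "tx": 0, "ty": 0, "tz": 0, "wx": 0, "wy": 0, "wz": -1},
    {"hand": -1, "tx": -0.59, "ty": 0.71, "tz": 0, "wx": 0, "wy": 0, "wz": 0},
    {"hand": -1, "tx": -0.59, "ty": 0.71, "tz": 0, "wx": 0, "wy": 0, "wz": 0},
    {"hand": -1, "tx": -0.59, "ty": 0.71, "tz": 0, "wx": 0, "wy": 0, "wz": 0},
    {"hand": -1, "tx": -0.59, "ty": 0.71, "tz": 0, "wx": 0, "wy": 0, "wz": 0},
    {"hand": -1, "tx": -0.59, "ty": 0.71, "tz": 0, "wx": 0, "wy": 0, "wz": 0},
    {"hand": -1, "tx": -0.59, "ty": 0.71, "tz": 0, "wx": 0, "wy": 0, "wz": 0},
    {"hand": -1, "tx": -0.59, "ty": 0.71, "tz": 0, "wx": 0, "wy": 0, "wz": 0},
    {"hand": -1, "tx": -0.59, "ty": 0.71, "tz": 0, "wx": 0, "wy": 0, "wz": 0},
    {"hand": -1, "tx": -0.59, "ty": 0.71, "tz": 0, "wx": 0, "wy": 0, "wz": 0},
    {"hand": -1, "tx": -0.59, "ty": 0.71, "tz": 0, "wx": 0, "wy": 0, "wz": 0},
    {"hand": -1, "tx": 0, "ty": 0, "tz": 0, "wx": 0, "wy": 0, "wz": 0},
    {"hand": -1, "tx": 0, "ty": 0, "tz": 0, "wx": 0, "wy": 0, "wz": 0},
  ],
)

```text
time: 1.57
tool_pos: [473.0, 300.0, 240.0]
tcp_rot: [-3.14, 0.0, 1.693]
contact_force: [0.0, -0.3, 0.2]
grip_width: 91.7
```

```bash
cat > shot.py <<'E'
import sys,pickle
from plant import *
from h import *
def shot(cam,name):
    m=camera_model(cam);o=get_obs();im=capture(cam)[:,:,::-1].copy()
    cv2.imwrite(f"pics/{name}.png",im);pickle.dump((m,o),open(f"pics/{name}.pkl","wb"));return im,m,o
if __name__=="__main__":
    im,m,o=shot(sys.argv[1],sys.argv[2]);print(o['time'],o['tool_pos'],o['tcp_rot'])
E
python3 shot.py wrist w1
```

```text
1.5667 [472.95410389 299.97149816 239.98450236] [-3.14044338e+00  1.92047761e-04  1.69286897e+00]
```

View pics/w1.png

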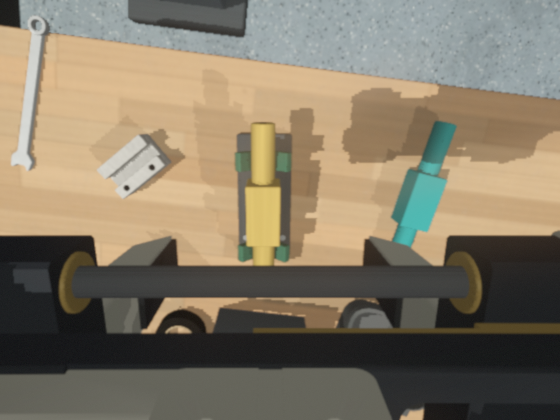

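Call:
drive_tool(
  deltas=[
    {"hand": -1, "tx": -0.5, "ty": 0.6, "tz": 0, "wx": 0, "wy": 0, "wz": 0},
    {"hand": -1, "tx": -0.5, "ty": 0.6, "tz": 0, "wx": 0, "wy": 0, "wz": 0},
    {"hand": -1, "tx": 0, "ty": 0, "tz": 0, "wx": 0, "wy": 0, "wz": 0},
    {"hand": -1, "tx": 0, "ty": 0, "tz": 0, "wx": 0, "wy": 0, "wz": 0},
  ],
)

```text
time: 1.95
tool_pos: [524.1, 267.9, 240.4]
tcp_rot: [-3.141, -0.0, 1.696]
contact_force: [0.1, 0.6, 0.3]
grip_width: 92.0
```

```bash
python3 shot.py wrist w2; python3 shot.py top t2; python3 shot.py side s2
```

```text
1.95 [524.08484326 267.91371081 240.36037037] [-3.14067539e+00 -2.28153980e-04  1.69602603e+00]
2.0 [523.39465251 268.42393741 240.50092953] [-3.14045875e+00 -3.92158143e-04  1.69697935e+00]
2.05 [523.13840703 268.68249471 240.62972123] [-3.14063547e+00 -4.14861318e-04  1.69765637e+00]
```

Call:
drive_tool(
  deltas=[
    {"hand": -1, "tx": 0.8, "ty": 0.1, "tz": 0, "wx": 0, "wy": 0, "wz": 0},
    {"hand": -1, "tx": 0.8, "ty": 0.1, "tz": 0, "wx": 0, "wy": 0, "wz": 0},
    {"hand": -1, "tx": 0.8, "ty": 0.1, "tz": 0, "wx": 0, "wy": 0, "wz": 0},
    {"hand": -1, "tx": 0, "ty": 0, "tz": 0, "wx": 0, "wy": 0, "wz": 0},
    {"hand": -1, "tx": 0, "ty": 0, "tz": 0, "wx": 0, "wy": 0, "wz": 0},
  ],
)

```text
time: 2.52
tool_pos: [522.6, 366.7, 240.4]
tcp_rot: [-3.141, 0.0, 1.701]
contact_force: [-0.0, -0.2, -0.4]
grip_width: 91.8
```

```bash
python3 shot.py wrist w3; python3 - <<'E'
import cv2,numpy as np
a=cv2.imread("pics/w2.png")[40:240,200:400];b=cv2.imread("pics/w3.png")[40:240,150:350]
cv2.imwrite("pics/w23.png",cv2.resize(np.hstack([a,b]),None,fx=2,fy=2,interpolation=cv2.INTER_CUBIC))
E
```

```text
2.5167 [522.63495612 366.66844199 240.44945348] [-3.14104588e+00  7.89542248e-06  1.70068022e+00]
```

View pics/w23.png

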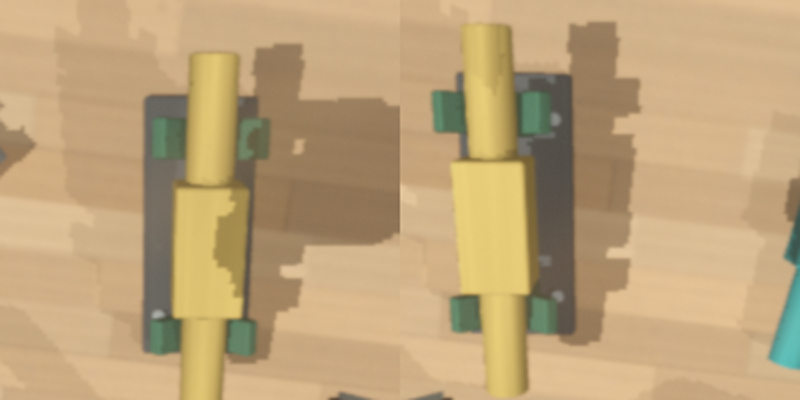

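```bash
python3 - <<'E'
from h import *
import pickle
m2,_=pickle.load(open("pics/w2.pkl","rb"));m3,_=pickle.load(open("pics/w3.pkl","rb"))
P={"nL1":((152,118),(433,92)),"nL2":((153,158),(435,131)),"nR1":((269,118),(550,93)),"nR2":((268,158),(551,134)),
"fL1":((150,320),(450,297)),"fL2":((151,355),(453,331)),"fR1":((257,320),(556,297)),"fR2":((255,354),(556,332)),
"endL":((191,55),(463,26)),"endR":((238,53),(511,26)),"baseNL":((146,96),(458,73)),"baseNR":((257,97),(572,75)),
"sqNL":((174,185),(453,161)),"sqNR":((247,183),(524,158)),"sqFL":((173,317),(463,293)),"sqFR":((241,317),(531,291))}
for k,(a,b) in P.items():
    print(k,tri(m2,[(a[0]/2+200,a[1]/2+40)],m3,[((b[0]-400)/2+150,b[1]/2+40)])[0].round(1))
E
```

```text
nL1 [4.409e+02 2.627e+02 6.190e+01 4.000e-01]
nL2 [4.578e+02 2.654e+02 6.490e+01 3.000e-01]
nR1 [434.5 314.7  63.5   0.5]
nR2 [451.8 317.   64.8   0.7]
fL1 [5.350e+02 2.742e+02 5.530e+01 2.000e-01]
fL2 [552.1 276.9  56.4   0.9]
fR1 [5.276e+02 3.260e+02 5.850e+01 3.000e-01]
fR2 [5.448e+02 3.278e+02 5.910e+01 1.000e-01]
endL [4.131e+02 2.760e+02 6.860e+01 2.000e-01]
endR [4.100e+02 2.961e+02 6.750e+01 4.000e-01]
baseNL [4.274e+02 2.588e+02 6.600e+00 2.000e-01]
baseNR [4.203e+02 3.171e+02 2.500e+00 2.000e-01]
sqNL [468.8 276.1  72.2   1. ]
sqNR [463.6 307.7  75.8   0.5]
sqFL [5.285e+02 2.840e+02 7.090e+01 1.000e-01]
sqFR [523.7 315.5  72.1   1.2]
```

```bash
python3 - <<'E'
from h import *
import pickle
def msk(im):
    h=cv2.cvtColor(im,cv2.COLOR_BGR2HSV); return cv2.inRange(h,(20,110,70),(34,255,255))
res={}
for n,b in(("top0",(225,180,265,250)),("side0",(215,170,270,220))):
    im=cv2.imread(f"pics/{n}.png");k=np.zeros(im.shape[:2],np.uint8);x0,y0,x1,y1=b;k[y0:y1,x0:x1]=msk(im)[y0:y1,x0:x1]
    c=max(cv2.findContours(k,0,1)[0],key=cv2.contourArea);r=cv2.minAreaRect(c);print(n,r);res[n]=r[0]
from plant import camera_model
print(tri(camera_model("top"),[res["top0"]],camera_model("side"),[res["side0"]]))
E
```

```text
top0 ((242.85643005371094, 216.56436157226562), (45.47319793701172, 9.751364707946777), 84.2894058227539)
side0 ((243.3076934814453, 189.03846740722656), (10.294882774353027, 18.10906982421875), 60.2551155090332)
[[497.438914   296.20001746  76.81521662   3.98428734]]
```

Call:
drive_tool(
  deltas=[
    {"hand": -1, "tx": -0.835, "ty": -0.436, "tz": 0, "wx": 0, "wy": 0, "wz": 0},
    {"hand": -1, "tx": -0.835, "ty": -0.436, "tz": 0, "wx": 0, "wy": 0, "wz": 0},
    {"hand": -1, "tx": 0, "ty": 0, "tz": 0.8, "wx": 0, "wy": 0, "wz": 0},
    {"hand": -1, "tx": 0, "ty": 0, "tz": 0.8, "wx": 0, "wy": 0, "wz": 0},
    {"hand": -1, "tx": 0, "ty": 0, "tz": 0.8, "wx": 0, "wy": 0, "wz": 0},
    {"hand": -1, "tx": 0, "ty": 0, "tz": 0.8, "wx": 0, "wy": 0, "wz": 0},
    {"hand": -1, "tx": 0, "ty": 0, "tz": 0, "wx": 0.54, "wy": 0, "wz": 0},
    {"hand": -1, "tx": 0, "ty": 0, "tz": 0, "wx": 0.54, "wy": 0, "wz": 0},
    {"hand": -1, "tx": 0, "ty": 0, "tz": 0, "wx": 0, "wy": 0, "wz": 0},
    {"hand": -1, "tx": 0, "ty": 0, "tz": 0, "wx": 0, "wy": 0, "wz": 0},
  ],
)

```text
time: 3.4
tool_pos: [498.5, 293.1, 112.9]
tcp_rot: [-3.049, 0.0, 1.695]
contact_force: [-0.2, 0.5, -1.1]
grip_width: 91.8
```

```bash
python3 shot.py wrist w4;python3 shot.py side s4
```

```text
3.4 [498.47333366 293.05202785 112.88188248] [-3.04875741e+00  1.19363498e-05  1.69528434e+00]
3.45 [498.18567004 293.21379685 113.10141389] [-3.04899692e+00 -4.82101271e-05  1.69565981e+00]
```

View pics/w4.png

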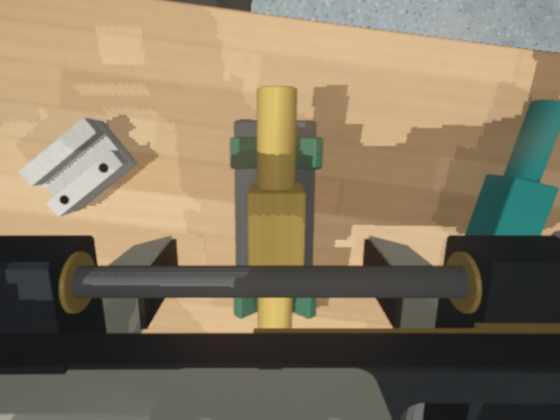

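```bash
python3 - <<'E'
from h import *
import pickle
m,o=pickle.load(open("pics/w4.pkl","rb"))
P=plane(m,[(249,185),(303,185)],80.5);print(P)
d=np.array([np.cos(.124)*np.cos(.094),np.sin(.124),-.094])
n=np.array([.094,0,.996]) 
c=P.mean(0)+30*d-16*n; print(c)
print(plane(m,[(258,90),(296,90)],62+8))
E
```

```text
[[464.54527649 277.45252215  80.5       ]
 [460.96807885 306.00921357  80.5       ]]
[490.89090752 295.44134206  61.744     ]
[[414.01084854 275.87490965  70.        ]
 [411.47050652 296.21063213  70.        ]]
```

```bash
python3 - <<'E'
import cv2
a=cv2.imread("pics/w4.png")[70:330,215:345]
cv2.imwrite("pics/w4c.png",cv2.resize(a,None,fx=2.3*1.0,fy=2.3,interpolation=cv2.INTER_CUBIC))
E
```

```text
(no output)
```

View pics/w4c.png

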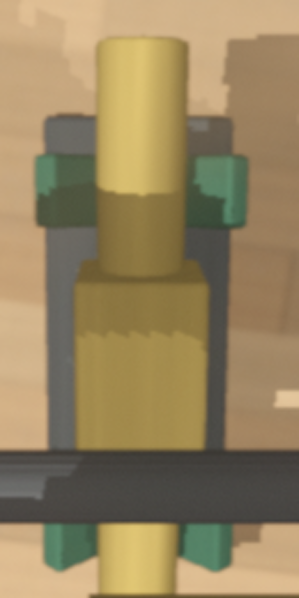

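```bash
python3 - <<'E'
from h import *
import pickle
m,o=pickle.load(open("pics/w4.pkl","rb"))
P=plane(m,[(248,194),(305,194)],80.5);print(P)
d=np.array([np.cos(.124)*np.cos(.094),np.sin(.124),-.094])
n=np.array([.094,0,.996]) 
c=P.mean(0)+30*d-16*n; print(c)
E
```

```text
[[469.41348559 277.47472083  80.5       ]
 [465.62057752 307.74566897  80.5       ]]
[495.65126141 296.32066911  61.744     ]
```

Call:
drive_tool(
  deltas=[
    {"hand": -1, "tx": 0.08, "ty": 0.07, "tz": 0, "wx": 0, "wy": 0, "wz": 0},
    {"hand": -1, "tx": 0, "ty": 0, "tz": 0.3, "wx": 0, "wy": 0, "wz": 0},
    {"hand": -1, "tx": 0, "ty": 0, "tz": 0.3, "wx": 0, "wy": 0, "wz": 0},
    {"hand": -1, "tx": 0, "ty": 0, "tz": 0.3, "wx": 0, "wy": 0, "wz": 0},
    {"hand": -1, "tx": 0, "ty": 0, "tz": 0.3, "wx": 0, "wy": 0, "wz": 0},
    {"hand": -1, "tx": 0, "ty": 0, "tz": 0, "wx": 0, "wy": 0, "wz": 0},
    {"hand": -1, "tx": 0, "ty": 0, "tz": 0, "wx": 0, "wy": 0, "wz": 0},
    {"hand": -1, "tx": 0, "ty": 0, "tz": 0, "wx": 0, "wy": 0, "wz": 0},
  ],
)

```text
time: 4.17
tool_pos: [496.4, 297.0, 65.6]
tcp_rot: [-3.049, -0.0, 1.697]
contact_force: [0.1, 0.1, -0.1]
grip_width: 91.6
```

```bash
python3 shot.py wrist w5;python3 shot.py side s5
```

```text
4.1667 [496.43722959 297.03397445  65.57587715] [-3.04892422e+00 -4.48965468e-04  1.69657465e+00]
4.2167 [496.60688094 297.03198324  65.74173169] [-3.04934208e+00 -5.71196467e-04  1.69645216e+00]
```

View pics/w5.png

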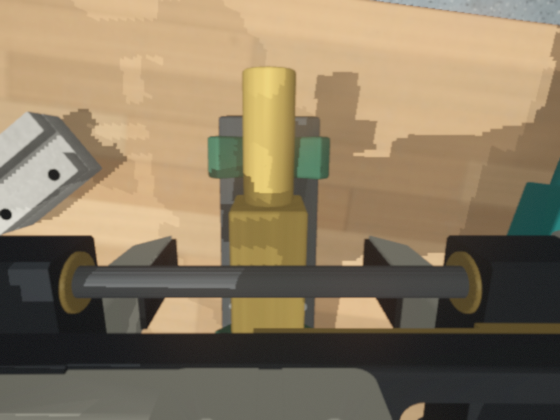

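Call:
drive_tool(
  deltas=[
    {"hand": 0, "tx": 0, "ty": 0, "tz": 0.04, "wx": 0, "wy": 0, "wz": 0},
    {"hand": 0.1, "tx": 0, "ty": 0, "tz": 0, "wx": 0, "wy": 0, "wz": 0},
    {"hand": 1, "tx": 0, "ty": 0, "tz": 0, "wx": 0, "wy": 0, "wz": 0},
    {"hand": 1, "tx": 0, "ty": 0, "tz": 0, "wx": 0, "wy": 0, "wz": 0},
    {"hand": 1, "tx": 0, "ty": 0, "tz": 0, "wx": 0, "wy": 0, "wz": 0},
    {"hand": 1, "tx": 0, "ty": 0, "tz": 0, "wx": 0, "wy": 0, "wz": 0},
    {"hand": 1, "tx": 0, "ty": 0, "tz": 0, "wx": 0, "wy": 0, "wz": 0},
    {"hand": 1, "tx": 0, "ty": 0, "tz": 0, "wx": 0, "wy": 0, "wz": 0},
    {"hand": 1, "tx": 0, "ty": 0, "tz": 0, "wx": 0, "wy": 0, "wz": 0},
    {"hand": 1, "tx": 0, "ty": 0, "tz": 0, "wx": 0, "wy": 0, "wz": 0},
  ],
)

```text
time: 5.1
tool_pos: [496.0, 296.0, 63.0]
tcp_rot: [-3.047, 0.001, 1.697]
contact_force: [0.8, -1.1, 0.6]
grip_width: 31.8
```

Call:
drive_tool(
  deltas=[
    {"hand": 1, "tx": 0, "ty": 0, "tz": -0.1, "wx": 0, "wy": 0, "wz": 0},
    {"hand": 1, "tx": 0, "ty": 0, "tz": -0.3, "wx": 0, "wy": 0, "wz": 0},
    {"hand": 1, "tx": 0, "ty": 0, "tz": -0.5, "wx": 0, "wy": 0, "wz": 0},
    {"hand": 1, "tx": 0, "ty": 0, "tz": -0.6, "wx": 0, "wy": 0, "wz": 0},
    {"hand": 1, "tx": 0, "ty": 0, "tz": -0.6, "wx": 0, "wy": 0, "wz": 0},
    {"hand": 1, "tx": 0, "ty": 0, "tz": -0.6, "wx": 0, "wy": 0, "wz": 0},
    {"hand": 1, "tx": 0, "ty": 0, "tz": -0.5, "wx": -0.27, "wy": 0, "wz": 0},
    {"hand": 1, "tx": 0, "ty": 0, "tz": -0.3, "wx": -0.27, "wy": 0, "wz": 0},
    {"hand": 1, "tx": 0, "ty": 0, "tz": 0, "wx": -0.27, "wy": 0, "wz": 0},
    {"hand": 1, "tx": 0, "ty": 0, "tz": 0, "wx": -0.27, "wy": 0, "wz": 0},
    {"hand": 1, "tx": 0, "ty": 0, "tz": 0, "wx": 0, "wy": 0, "wz": 0},
    {"hand": 1, "tx": 0, "ty": 0, "tz": 0, "wx": 0, "wy": 0, "wz": 0},
  ],
)

```text
time: 6.1
tool_pos: [507.8, 298.2, 201.9]
tcp_rot: [-3.14, 0.0, 1.697]
contact_force: [-0.0, -0.7, -4.8]
grip_width: 31.7
```

```bash
python3 shot.py wrist w6;python3 shot.py side s6; python3 shot.py top t6
```

```text
6.1 [507.76178467 298.17751939 201.90845283] [-3.13961371e+00  2.41590276e-04  1.69667947e+00]
6.15 [508.10577934 298.21915623 201.91192279] [-3.13981186e+00  1.83890414e-04  1.69654692e+00]
6.2 [508.34121887 298.19284755 201.88624995] [-3.13994075e+00  1.67977451e-04  1.69632537e+00]
```

View pics/w6.png

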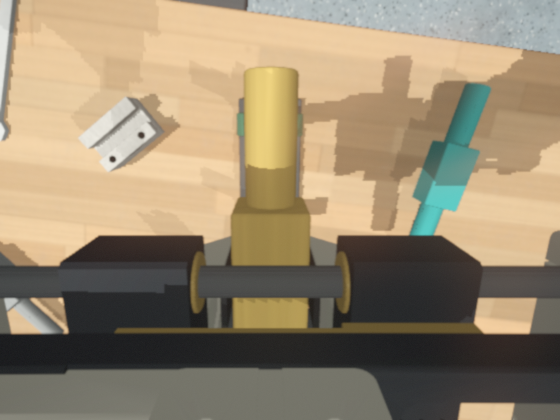

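View pics/s6.png

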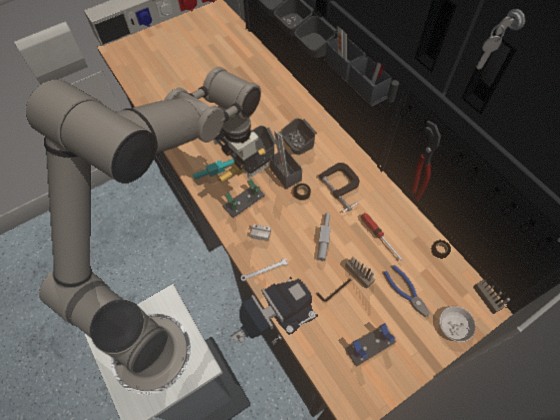

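Call:
drive_tool(
  deltas=[
    {"hand": 1, "tx": -0.4, "ty": -0.02, "tz": 0, "wx": 0, "wy": 0, "wz": 0},
    {"hand": 1, "tx": -0.78, "ty": -0.02, "tz": 0, "wx": 0, "wy": 0, "wz": 0},
    {"hand": 1, "tx": -0.78, "ty": -0.02, "tz": 0, "wx": 0, "wy": 0, "wz": 0},
    {"hand": 1, "tx": -0.78, "ty": -0.02, "tz": 0, "wx": 0, "wy": 0, "wz": 0},
    {"hand": 1, "tx": -0.78, "ty": -0.02, "tz": 0, "wx": 0, "wy": 0, "wz": 0},
    {"hand": 1, "tx": -0.78, "ty": -0.02, "tz": 0, "wx": 0, "wy": 0, "wz": 0},
    {"hand": 1, "tx": -0.78, "ty": -0.02, "tz": 0, "wx": 0, "wy": 0, "wz": 0},
    {"hand": 1, "tx": -0.78, "ty": -0.02, "tz": 0, "wx": 0, "wy": 0, "wz": 0},
    {"hand": 1, "tx": -0.78, "ty": -0.02, "tz": 0, "wx": 0, "wy": 0, "wz": 0},
    {"hand": 1, "tx": -0.78, "ty": -0.02, "tz": 0, "wx": 0, "wy": 0, "wz": 0},
    {"hand": 1, "tx": -0.78, "ty": -0.02, "tz": 0, "wx": 0, "wy": 0, "wz": 0},
    {"hand": 1, "tx": -0.78, "ty": -0.02, "tz": 0, "wx": 0, "wy": 0, "wz": 0},
    {"hand": 1, "tx": -0.78, "ty": -0.02, "tz": 0, "wx": 0, "wy": 0, "wz": 0},
    {"hand": 1, "tx": -0.78, "ty": -0.02, "tz": 0, "wx": 0, "wy": 0, "wz": 0},
    {"hand": 1, "tx": -0.78, "ty": -0.02, "tz": 0, "wx": 0, "wy": 0, "wz": 0},
    {"hand": 1, "tx": -0.78, "ty": -0.02, "tz": 0, "wx": 0, "wy": 0, "wz": 0},
    {"hand": 1, "tx": -0.78, "ty": -0.02, "tz": 0, "wx": 0, "wy": 0, "wz": 0},
    {"hand": 1, "tx": -0.78, "ty": -0.02, "tz": 0, "wx": 0, "wy": 0, "wz": 0},
    {"hand": 1, "tx": -0.4, "ty": -0.02, "tz": 0, "wx": 0, "wy": 0, "wz": 0},
    {"hand": 1, "tx": 0, "ty": 0, "tz": 0, "wx": 0, "wy": 0, "wz": 0.5},
  ],
)

```text
time: 7.92
tool_pos: [563.7, -265.7, 201.6]
tcp_rot: [-3.141, 0.001, 1.649]
contact_force: [-0.4, 0.5, -4.5]
grip_width: 31.9
```

Call:
drive_tool(
  deltas=[
    {"hand": 1, "tx": 0, "ty": 0, "tz": 0, "wx": 0, "wy": 0, "wz": 0.5},
    {"hand": 1, "tx": 0, "ty": 0, "tz": 0, "wx": 0, "wy": 0, "wz": 0},
    {"hand": 1, "tx": 0, "ty": 0, "tz": 0, "wx": 0, "wy": 0, "wz": 0},
    {"hand": 1, "tx": 0, "ty": 0, "tz": 0, "wx": 0, "wy": 0, "wz": 0},
  ],
)

```text
time: 8.25
tool_pos: [564.1, -261.2, 202.3]
tcp_rot: [-3.141, -0.0, 1.611]
contact_force: [0.6, -0.3, -4.1]
grip_width: 32.0
```

```bash
python3 shot.py wrist w7
```

```text
8.25 [ 564.05286519 -261.19425552  202.31302372] [-3.14134849e+00 -4.22553753e-04  1.61080235e+00]
```

View pics/w7.png

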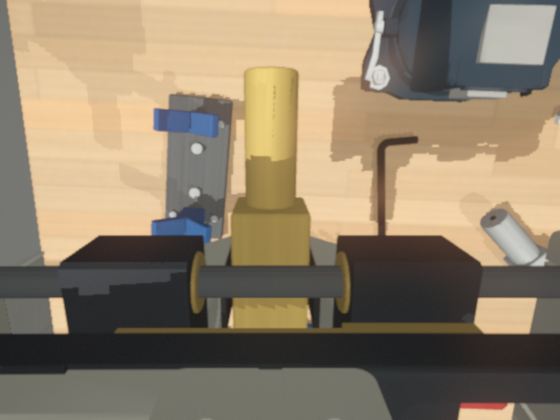

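Call:
drive_tool(
  deltas=[
    {"hand": 1, "tx": 0, "ty": 0.75, "tz": 0, "wx": 0, "wy": 0, "wz": 0},
    {"hand": 1, "tx": 0, "ty": 0, "tz": 0, "wx": 0, "wy": 0, "wz": 0},
    {"hand": 1, "tx": 0, "ty": 0, "tz": 0, "wx": 0, "wy": 0, "wz": 0},
    {"hand": 1, "tx": 0, "ty": 0, "tz": 0, "wx": 0, "wy": 0, "wz": 0},
  ],
)

```text
time: 8.63
tool_pos: [593.9, -260.0, 202.2]
tcp_rot: [-3.141, -0.0, 1.61]
contact_force: [-0.2, 0.1, -5.5]
grip_width: 31.6
```

```bash
python3 shot.py wrist w8
```

```text
8.6333 [ 593.91100211 -260.0435525   202.22537525] [-3.14104239e+00 -2.97674344e-04  1.61021984e+00]
```

Call:
drive_tool(
  deltas=[
    {"hand": 1, "tx": -0.7, "ty": 0, "tz": 0, "wx": 0, "wy": 0, "wz": 0},
    {"hand": 1, "tx": -0.7, "ty": 0, "tz": 0, "wx": 0, "wy": 0, "wz": 0},
    {"hand": 1, "tx": -0.7, "ty": 0, "tz": 0, "wx": 0, "wy": 0, "wz": 0},
    {"hand": 1, "tx": -0.7, "ty": 0, "tz": 0, "wx": 0, "wy": 0, "wz": 0},
    {"hand": 1, "tx": -0.7, "ty": 0, "tz": 0, "wx": 0, "wy": 0, "wz": 0},
    {"hand": 1, "tx": 0, "ty": 0, "tz": 0, "wx": 0, "wy": 0, "wz": 0},
    {"hand": 1, "tx": 0, "ty": 0, "tz": 0, "wx": 0, "wy": 0, "wz": 0},
    {"hand": 1, "tx": 0, "ty": 0, "tz": 0, "wx": 0, "wy": 0, "wz": 0},
  ],
)

```text
time: 9.35
tool_pos: [598.9, -400.0, 202.3]
tcp_rot: [-3.141, -0.001, 1.609]
contact_force: [-0.9, -0.6, -4.8]
grip_width: 32.0
```

```bash
python3 shot.py wrist w9; python3 - <<'E'
import cv2,numpy as np
a=cv2.imread("pics/w8.png")[60:240,130:260];b=cv2.imread("pics/w9.png")[60:240,300:430]
cv2.imwrite("pics/w89.png",cv2.resize(np.hstack([a,b]),None,fx=3,fy=3,interpolation=cv2.INTER_CUBIC))
E
```

```text
9.35 [ 598.862805   -400.03432844  202.27859595] [-3.14120430e+00 -1.04970877e-03  1.60868544e+00]
```

View pics/w89.png

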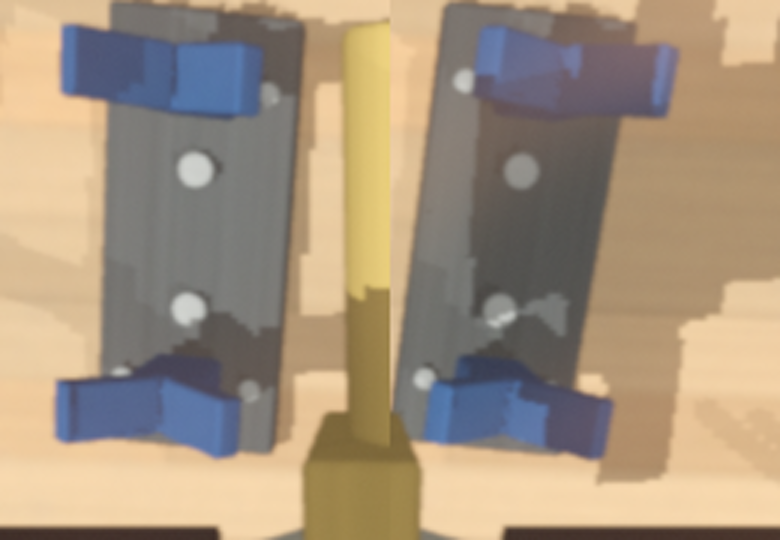

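View pics/w9.png

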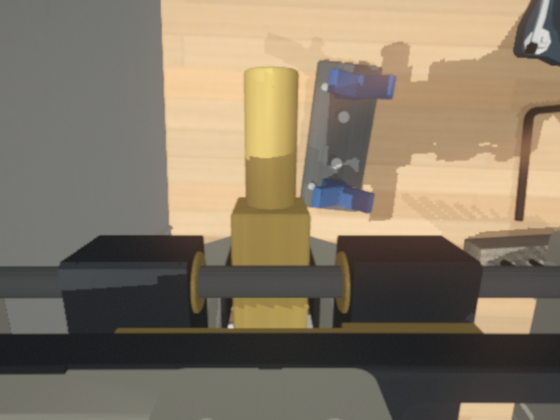

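```bash
python3 - <<'E'
from h import *
import pickle
m2,_=pickle.load(open("pics/w8.pkl","rb"));m3,_=pickle.load(open("pics/w9.pkl","rb"))
A=lambda a:(a[0]/3+130,a[1]/3+60)
B=lambda b:((b[0]-390)/3+300,b[1]/3+60)
P={"boltN":((195,170),(521,171)),"boltF":((188,309),(500,309)),"smallNR":((268,94),None),"smallFL":((120,374),(424,379)),
"smallNL":(None,(465,80)),"smallFR":((249,390),None),
"baseNL":((110,3),(446,3)),"baseNR":((303,24),(634,23)),"baseFR":((272,452),(573,452)),"baseFL":((102,374),(396,437)),
"nLout":((62,25),(480,28)),"nLout2":((63,93),(476,96)),"nRout":((262,44),(678,46)),"nRout2":((258,115),(667,116)),"fRout":((240,400),(612,400)),"fRout2":((236,456),(602,457)),"fLout":((57,380),(432,384)),
"Vn":((172,38),(572,47)),"Vn2":((172,108),(566,70)),"Vf":((163,375),(520,378))}
for k,(a,b) in P.items():
    s=k+" "
    if a and b:s+=str(tri(m2,[A(a)],m3,[B(b)])[0].round(1))
    z=14 if 'olt' in k or 'small' in k else 10 if 'base' in k else 68
    for m,q in((m2,A(a) if a else None),(m3,B(b) if b else None)):
        if q: s+=f" plane{z} "+str(plane(m,[q],z)[0][:2].round(1))
    print(s)
E
```

```text
boltN [ 5.288e+02 -3.334e+02  1.350e+01  1.000e-01] plane14 [ 528.8 -333.3] plane14 [ 528.7 -333.5]
boltF [ 5.723e+02 -3.362e+02  1.400e+01  4.000e-01] plane14 [ 572.5 -336.2] plane14 [ 572.1 -336.3]
smallNR  plane14 [ 505.3 -310.5]
smallFL [ 595.6 -359.2   13.2    1.2] plane14 [ 594.8 -358.9] plane14 [ 596.  -359.3]
smallNL  plane14 [ 502.4 -353.1]
smallFR  plane14 [ 598.5 -316.6]
baseNL [ 480.1 -359.8    7.9    0.5] plane10 [ 480.7 -359.2] plane10 [ 480.2 -360.1]
baseNR [ 483.4 -300.9    5.7    0.6] plane10 [ 484.3 -300.4] plane10 [ 483.8 -302.2]
baseFR [ 6.184e+02 -3.085e+02  1.700e+01  4.000e-01] plane10 [ 620.6 -309.5] plane10 [ 620.1 -306.5]
baseFL [ 605.3 -366.5   14.9   20.6] plane10 [ 595.9 -366.1] plane10 [ 617.1 -366.8]
nLout [ 4.935e+02 -3.572e+02  6.080e+01  2.000e-01] plane68 [ 494.3 -354.8] plane68 [ 494.6 -358.4]
nLout2 [ 5.104e+02 -3.572e+02  6.260e+01  2.000e-01] plane68 [ 510.6 -355.4] plane68 [ 510.9 -358.1]
nRout [ 4.961e+02 -3.053e+02  6.090e+01  2.000e-01] plane68 [ 496.7 -304.3] plane68 [ 497.  -307.7]
nRout2 [ 5.137e+02 -3.062e+02  6.190e+01  1.000e-01] plane68 [ 514.  -305.3] plane68 [ 514.  -308.3]
fRout [ 5.912e+02 -3.115e+02  6.080e+01  4.000e-01] plane68 [ 589.7 -310.3] plane68 [ 589.5 -313.9]
fRout2 [ 6.078e+02 -3.127e+02  6.130e+01  1.000e-01] plane68 [ 605.9 -311.5] plane68 [ 605.9 -314.8]
fLout [ 587.9 -363.1   61.1    0.6] plane68 [ 586.1 -360.7] plane68 [ 586.8 -364. ]
Vn [ 495.4 -330.7   52.2    1.8] plane68 [ 496.2 -327.1] plane68 [ 498.2 -334.6]
Vn2 [ 507.4 -331.5   53.3   10.2] plane68 [ 513.2 -327.5] plane68 [ 503.8 -335.6]
Vf [ 5.874e+02 -3.359e+02  5.010e+01  4.000e-01] plane68 [ 583.5 -331.5] plane68 [ 584.2 -339.9]
```

```bash
python3 - <<'E'
from h import *
import pickle
im=cv2.imread("pics/w9.png")[60:240,220:320]
cv2.imwrite("pics/w9c.png",cv2.resize(im,None,fx=4,fy=3.3))
m,o=pickle.load(open("pics/w9.pkl","rb"))
Rt=Ro.from_euler('xyz',o['tcp_rot']).as_matrix()
for row in (212,214,216):
  for dz in (-2,0):
    P=plane(m,[(233,row),(308.5,row)],o['tool_pos'][2]+14+dz)
    print(row,dz,((P-o['tool_pos'])@Rt).round(1).tolist())
P=plane(m,[(245,72),(297,72)],o['tool_pos'][2]-2+3); print(((P-o['tool_pos'])@Rt).round(1).tolist())
E
```

```text
212 -2 [[-14.9, -30.8, -12.0], [15.3, -30.8, -12.0]]
212 0 [[-14.7, -31.4, -14.0], [15.1, -31.4, -14.0]]
214 -2 [[-14.9, -30.0, -12.0], [15.3, -30.0, -12.0]]
214 0 [[-14.7, -30.5, -14.0], [15.1, -30.5, -14.0]]
216 -2 [[-14.9, -29.1, -12.0], [15.3, -29.1, -12.0]]
216 0 [[-14.7, -29.7, -14.0], [15.1, -29.7, -14.0]]
[[-9.9, -84.6, -1.0], [10.5, -84.6, -1.0]]
```

View pics/w9c.png

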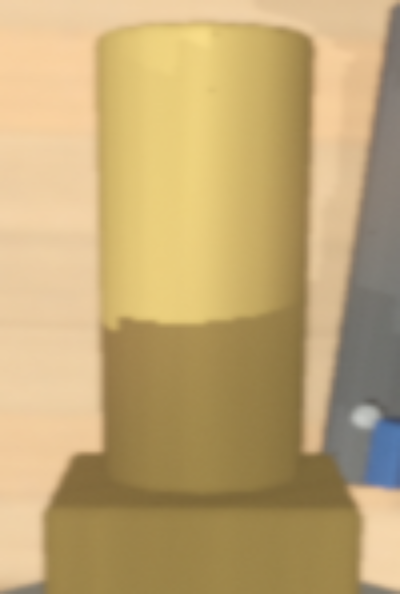

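Call:
drive_tool(
  deltas=[
    {"hand": 1, "tx": 0, "ty": 0, "tz": 0, "wx": 0, "wy": 0, "wz": 0.58},
    {"hand": 1, "tx": 0, "ty": 0, "tz": 0, "wx": 0, "wy": 0, "wz": 0.58},
    {"hand": 1, "tx": 0.39, "ty": -0.33, "tz": 0, "wx": 0, "wy": 0, "wz": 0},
    {"hand": 1, "tx": 0.39, "ty": -0.33, "tz": 0, "wx": 0, "wy": 0, "wz": 0},
    {"hand": 1, "tx": 0.39, "ty": -0.33, "tz": 0, "wx": 0, "wy": 0, "wz": 0},
    {"hand": 1, "tx": 0.39, "ty": -0.33, "tz": 0, "wx": 0, "wy": 0, "wz": 0},
    {"hand": 1, "tx": 0, "ty": 0, "tz": 0.6, "wx": 0, "wy": 0, "wz": 0},
    {"hand": 1, "tx": 0, "ty": 0, "tz": 0.7, "wx": 0, "wy": 0, "wz": 0},
    {"hand": 1, "tx": 0, "ty": 0, "tz": 0.7, "wx": 0, "wy": 0, "wz": 0},
    {"hand": 1, "tx": 0, "ty": 0, "tz": 0.3, "wx": 0, "wy": 0, "wz": 0},
    {"hand": 1, "tx": 0, "ty": 0, "tz": 0, "wx": 0, "wy": 0, "wz": 0},
    {"hand": 1, "tx": 0, "ty": 0, "tz": 0, "wx": 0, "wy": 0, "wz": 0},
    {"hand": 1, "tx": 0, "ty": 0, "tz": 0, "wx": 0, "wy": 0, "wz": 0},
  ],
)

```text
time: 10.48
tool_pos: [551.7, -335.2, 112.6]
tcp_rot: [3.139, 0.002, 1.508]
contact_force: [0.2, -1.0, -4.4]
grip_width: 32.0
```

```bash
python3 shot.py wrist w10;python3 shot.py side s10
```

```text
10.4833 [ 551.670417   -335.2151321   112.56788424] [3.13867147e+00 1.90201029e-03 1.50833673e+00]
10.5333 [ 551.70039414 -335.35094076  112.74285316] [3.13829401e+00 2.14810940e-03 1.50818087e+00]
```

View pics/w10.png

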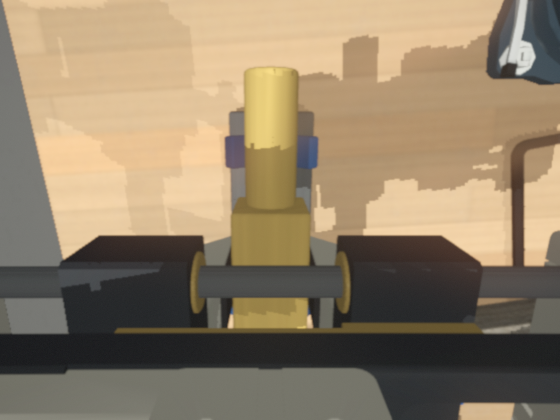

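View pics/s10.png

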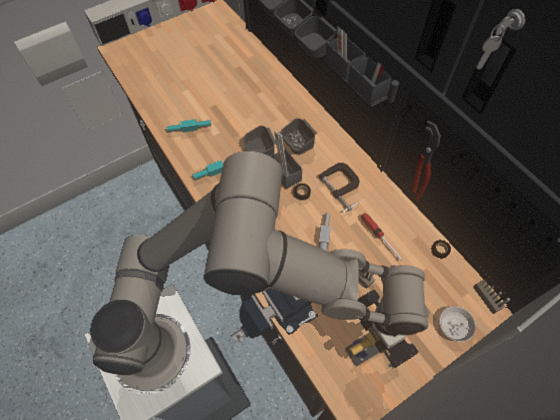

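Call:
drive_tool(
  deltas=[
    {"hand": 1, "tx": 0.01, "ty": -0.03, "tz": 0.3, "wx": 0, "wy": 0, "wz": 0},
    {"hand": 1, "tx": 0, "ty": 0, "tz": 0.3, "wx": 0, "wy": 0, "wz": 0},
    {"hand": 1, "tx": 0, "ty": 0, "tz": 0.25, "wx": 0, "wy": 0, "wz": 0},
    {"hand": 1, "tx": 0, "ty": 0, "tz": 0.2, "wx": 0, "wy": 0, "wz": 0},
    {"hand": 1, "tx": 0, "ty": 0, "tz": 0.06, "wx": 0, "wy": 0, "wz": 0},
    {"hand": 1, "tx": 0, "ty": 0, "tz": 0, "wx": 0, "wy": 0, "wz": 0},
    {"hand": 1, "tx": 0, "ty": 0, "tz": 0, "wx": 0, "wy": 0, "wz": 0},
    {"hand": 1, "tx": 0, "ty": 0, "tz": 0, "wx": 0, "wy": 0, "wz": 0},
  ],
)

```text
time: 11.25
tool_pos: [549.8, -334.6, 66.6]
tcp_rot: [3.141, 0.001, 1.508]
contact_force: [-0.3, 0.1, -4.4]
grip_width: 32.2
```

Call:
drive_tool(
  deltas=[
    {"hand": 1, "tx": 0, "ty": 0.02, "tz": 0.025, "wx": 0, "wy": 0, "wz": 0},
    {"hand": 1, "tx": 0, "ty": 0, "tz": 0.025, "wx": 0, "wy": 0, "wz": 0},
    {"hand": 1, "tx": 0, "ty": 0, "tz": 0, "wx": 0, "wy": 0, "wz": 0},
    {"hand": 1, "tx": 0, "ty": 0, "tz": 0, "wx": 0, "wy": 0, "wz": 0},
  ],
)

```text
time: 11.58
tool_pos: [550.2, -334.3, 64.1]
tcp_rot: [3.142, -0.0, 1.508]
contact_force: [0.1, 1.1, -5.1]
grip_width: 31.4
```

Call:
drive_tool(
  deltas=[
    {"hand": 1, "tx": 0, "ty": 0, "tz": 0.02, "wx": 0, "wy": 0, "wz": 0},
    {"hand": 1, "tx": 0, "ty": 0, "tz": 0.02, "wx": 0, "wy": 0, "wz": 0},
    {"hand": 1, "tx": 0, "ty": 0, "tz": 0, "wx": 0, "wy": 0, "wz": 0},
    {"hand": 1, "tx": 0, "ty": 0, "tz": 0, "wx": 0, "wy": 0, "wz": 0},
  ],
)

```text
time: 11.92
tool_pos: [550.4, -334.8, 63.0]
tcp_rot: [3.141, 0.001, 1.508]
contact_force: [0.2, -1.6, -0.1]
grip_width: 31.8
```

Call:
drive_tool(
  deltas=[
    {"hand": 1, "tx": 0, "ty": 0, "tz": 0.015, "wx": 0, "wy": 0, "wz": 0},
    {"hand": 1, "tx": 0, "ty": 0, "tz": 0, "wx": 0, "wy": 0, "wz": 0},
    {"hand": 1, "tx": 0, "ty": 0, "tz": 0, "wx": 0, "wy": 0, "wz": 0},
  ],
)

```text
time: 12.17
tool_pos: [550.4, -334.8, 62.8]
tcp_rot: [3.141, 0.001, 1.508]
contact_force: [-1.7, -1.6, 6.0]
grip_width: 31.7
```

Seated (force changed sign). Release gently.

Call:
drive_tool(
  deltas=[
    {"hand": 0.25, "tx": 0, "ty": 0, "tz": 0, "wx": 0, "wy": 0, "wz": 0},
    {"hand": 0.2, "tx": 0, "ty": 0, "tz": 0, "wx": 0, "wy": 0, "wz": 0},
    {"hand": 0, "tx": 0, "ty": 0, "tz": 0, "wx": 0, "wy": 0, "wz": 0},
    {"hand": -0.4, "tx": 0, "ty": 0, "tz": 0, "wx": 0, "wy": 0, "wz": 0},
    {"hand": -0.5, "tx": 0, "ty": 0, "tz": 0, "wx": 0, "wy": 0, "wz": 0},
    {"hand": -0.5, "tx": 0, "ty": 0, "tz": 0, "wx": 0, "wy": 0, "wz": 0},
    {"hand": -0.5, "tx": 0, "ty": 0, "tz": 0, "wx": 0, "wy": 0, "wz": 0},
  ],
)

```text
time: 12.75
tool_pos: [550.2, -334.2, 61.7]
tcp_rot: [-3.142, -0.0, 1.508]
contact_force: [-0.5, -0.2, -0.0]
grip_width: 65.0
```

```bash
python3 shot.py wrist w11
```

```text
12.75 [ 550.19126541 -334.24492688   61.73584157] [-3.14153738e+00 -2.29993487e-04  1.50783304e+00]
```

View pics/w11.png

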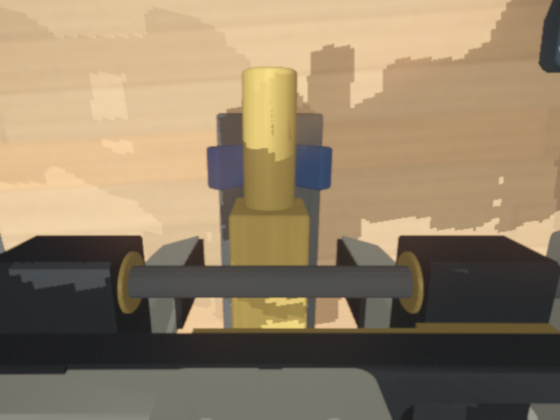

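Call:
drive_tool(
  deltas=[
    {"hand": -0.5, "tx": 0, "ty": 0, "tz": -0.3, "wx": 0, "wy": 0, "wz": 0},
    {"hand": -0.7, "tx": 0, "ty": 0, "tz": -0.6, "wx": 0, "wy": 0, "wz": 0},
    {"hand": -1, "tx": 0, "ty": 0, "tz": -0.9, "wx": 0, "wy": 0, "wz": 0},
    {"hand": -1, "tx": 0.1, "ty": 0.4, "tz": -0.9, "wx": 0, "wy": 0, "wz": 0},
    {"hand": -1, "tx": 0.3, "ty": 0.4, "tz": -0.8, "wx": 0, "wy": 0, "wz": 0},
    {"hand": -1, "tx": 0, "ty": 0, "tz": 0, "wx": 0, "wy": 0, "wz": 0},
    {"hand": -1, "tx": 0, "ty": 0, "tz": 0, "wx": 0, "wy": 0, "wz": 0},
    {"hand": -1, "tx": 0, "ty": 0, "tz": 0, "wx": 0, "wy": 0, "wz": 0},
  ],
)

```text
time: 13.47
tool_pos: [582.7, -320.1, 201.8]
tcp_rot: [-3.141, -0.0, 1.508]
contact_force: [-0.3, 0.3, -0.4]
grip_width: 91.9
```

```bash
python3 shot.py wrist w12; python3 - <<'E'
import cv2
cv2.imwrite("pics/w12c.png",cv2.resize(cv2.imread("pics/w12.png")[30:240,180:360],None,fx=2.8,fy=2.8,interpolation=cv2.INTER_CUBIC))
E
```

```text
13.4667 [ 582.70148043 -320.06633514  201.79210276] [-3.14097542e+00 -2.62756687e-04  1.50820097e+00]
```

View pics/w12c.png

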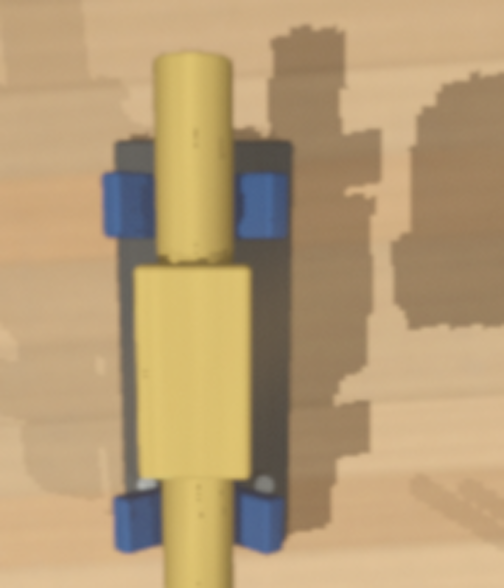

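```bash
python3 - <<'E'
from h import *
import pickle
m,o=pickle.load(open("pics/w12.pkl","rb"))
f=lambda x,y:(x/2.8+180,y/2.8+30)
P=plane(m,[f(135,266),f(252,266),f(140,479),f(249,478)],78);print(P.round(1),P.mean(0))
a=-.063;d=P.mean(0)[:2]-[550.6,-334.7];print(d@[np.cos(a),np.sin(a)],d@[-np.sin(a),np.cos(a)])
E
```

```text
[[ 519.1 -348.2   78. ]
 [ 521.1 -316.4   78. ]
 [ 578.6 -352.3   78. ]
 [ 580.3 -321.    78. ]] [ 549.77641995 -334.44317587   78.        ]
-0.8381154156039343 0.2044633997463065
```

Call:
drive_tool(
  deltas=[
    {"hand": -1, "tx": 0.815, "ty": 0.04, "tz": 0, "wx": 0, "wy": 0, "wz": 0},
    {"hand": -1, "tx": 0.815, "ty": 0.04, "tz": 0, "wx": 0, "wy": 0, "wz": 0},
    {"hand": -1, "tx": 0.815, "ty": 0.04, "tz": 0, "wx": 0, "wy": 0, "wz": 0},
    {"hand": -1, "tx": 0.815, "ty": 0.04, "tz": 0, "wx": 0, "wy": 0, "wz": 0},
    {"hand": -1, "tx": 0.815, "ty": 0.04, "tz": 0, "wx": 0, "wy": 0, "wz": 0},
    {"hand": -1, "tx": 0.815, "ty": 0.04, "tz": 0, "wx": 0, "wy": 0, "wz": 0},
    {"hand": -1, "tx": 0.815, "ty": 0.04, "tz": 0, "wx": 0, "wy": 0, "wz": 0},
    {"hand": -1, "tx": 0.815, "ty": 0.04, "tz": 0, "wx": 0, "wy": 0, "wz": 0},
    {"hand": -1, "tx": 0.815, "ty": 0.04, "tz": 0, "wx": 0, "wy": 0, "wz": 0},
    {"hand": -1, "tx": 0.815, "ty": 0.04, "tz": 0, "wx": 0, "wy": 0, "wz": 0},
    {"hand": -1, "tx": 0, "ty": 0, "tz": 0, "wx": 0, "wy": 0, "wz": 1},
    {"hand": -1, "tx": 0, "ty": 0, "tz": 0, "wx": 0, "wy": 0, "wz": 1},
    {"hand": -1, "tx": 0, "ty": 0, "tz": 0, "wx": 0, "wy": 0, "wz": 1},
    {"hand": -1, "tx": 0, "ty": 0, "tz": 0, "wx": 0, "wy": 0, "wz": 1},
    {"hand": -1, "tx": 0, "ty": 0, "tz": 0, "wx": 0, "wy": 0, "wz": 1},
    {"hand": -1, "tx": 0, "ty": 0, "tz": 0, "wx": 0, "wy": 0, "wz": 1},
    {"hand": -1, "tx": 0, "ty": 0, "tz": 0, "wx": 0, "wy": 0, "wz": 1},
    {"hand": -1, "tx": 0, "ty": 0, "tz": 0, "wx": 0, "wy": 0, "wz": 1},
    {"hand": -1, "tx": 0, "ty": 0, "tz": 0, "wx": 0, "wy": 0, "wz": 1},
    {"hand": -1, "tx": 0, "ty": 0, "tz": 0, "wx": 0, "wy": 0, "wz": 1},
  ],
)

```text
time: 15.18
tool_pos: [618.5, 3.4, 200.1]
tcp_rot: [-3.139, 0.003, 0.63]
contact_force: [-0.2, -0.8, -1.2]
grip_width: 91.6
```

Call:
drive_tool(
  deltas=[
    {"hand": -1, "tx": 0, "ty": 0, "tz": 0, "wx": 0, "wy": 0, "wz": 1},
    {"hand": -1, "tx": 0, "ty": 0, "tz": 0, "wx": 0, "wy": 0, "wz": 1},
    {"hand": -1, "tx": 0, "ty": 0, "tz": 0, "wx": 0, "wy": 0, "wz": 1},
    {"hand": -1, "tx": 0, "ty": 0, "tz": 0, "wx": 0, "wy": 0, "wz": 1},
    {"hand": -1, "tx": 0, "ty": 0, "tz": 0, "wx": 0, "wy": 0, "wz": 1},
    {"hand": -1, "tx": 0, "ty": 0, "tz": 0, "wx": 0, "wy": 0, "wz": 1},
    {"hand": -1, "tx": 0, "ty": 0, "tz": 0, "wx": 0, "wy": 0, "wz": 1},
    {"hand": -1, "tx": 0, "ty": 0, "tz": 0, "wx": 0, "wy": 0, "wz": 1},
    {"hand": -1, "tx": 0, "ty": 0, "tz": 0, "wx": 0, "wy": 0, "wz": 1},
    {"hand": -1, "tx": 0, "ty": 0, "tz": 0, "wx": 0, "wy": 0, "wz": 1},
    {"hand": -1, "tx": 0, "ty": 0, "tz": 0, "wx": 0, "wy": 0, "wz": 1},
    {"hand": -1, "tx": 0, "ty": 0, "tz": 0, "wx": 0, "wy": 0, "wz": 1},
    {"hand": -1, "tx": 0, "ty": 0, "tz": 0, "wx": 0, "wy": 0, "wz": 1},
    {"hand": -1, "tx": 0, "ty": 0, "tz": 0, "wx": 0, "wy": 0, "wz": 1},
    {"hand": -1, "tx": 0, "ty": 0, "tz": 0, "wx": 0, "wy": 0, "wz": 1},
    {"hand": -1, "tx": 0, "ty": 0, "tz": 0, "wx": 0, "wy": 0, "wz": 0.85},
    {"hand": -1, "tx": 0, "ty": 0, "tz": 0, "wx": 0, "wy": 0, "wz": 0},
    {"hand": -1, "tx": 0, "ty": 0, "tz": 0, "wx": 0, "wy": 0, "wz": 0},
    {"hand": -1, "tx": 0, "ty": 0, "tz": 0, "wx": 0, "wy": 0, "wz": 0},
  ],
)

```text
time: 16.77
tool_pos: [619.1, 3.7, 201.1]
tcp_rot: [3.141, 0.001, -0.746]
contact_force: [0.9, -0.1, 0.3]
grip_width: 91.7
```

```bash
python3 shot.py wrist w13
```

```text
16.7667 [619.12357501   3.68575384 201.07083201] [ 3.14061057e+00  1.34532737e-03 -7.46217908e-01]
```

View pics/w13.png

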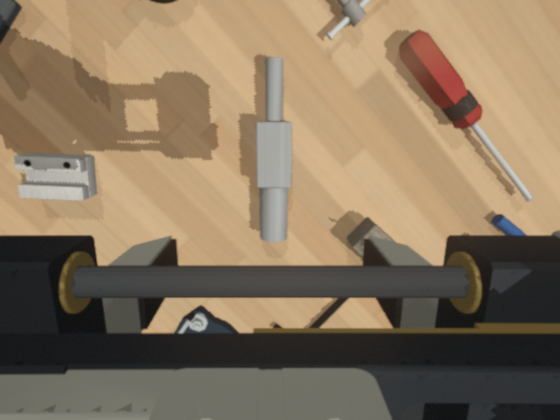

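Call:
drive_tool(
  deltas=[
    {"hand": -1, "tx": 0.9, "ty": 0.1, "tz": 0, "wx": 0, "wy": 0, "wz": 0},
    {"hand": -1, "tx": 0.9, "ty": 0.1, "tz": 0, "wx": 0, "wy": 0, "wz": 0},
    {"hand": -1, "tx": 0, "ty": 0, "tz": 0, "wx": 0, "wy": 0, "wz": 0},
    {"hand": -1, "tx": 0, "ty": 0, "tz": 0, "wx": 0, "wy": 0, "wz": 0},
    {"hand": -1, "tx": 0, "ty": 0, "tz": 0, "wx": 0, "wy": 0, "wz": 0},
  ],
)

```text
time: 17.23
tool_pos: [666.5, -50.7, 201.3]
tcp_rot: [3.141, 0.001, -0.748]
contact_force: [0.8, 0.5, -0.4]
grip_width: 91.8
```

```bash
python3 shot.py wrist w14; python3 - <<'E'
import cv2,numpy as np
a=cv2.imread("pics/w13.png")[40:245,225:325];b=cv2.imread("pics/w14.png")[40:245,150:250]
cv2.imwrite("pics/w1314.png",cv2.resize(np.hstack([a,b]),None,fx=2.9,fy=2.9,interpolation=cv2.INTER_CUBIC))
E
```

```text
17.2333 [666.47189873 -50.70981134 201.28984178] [ 3.14124261e+00  1.43973706e-03 -7.47696882e-01]
```

View pics/w1314.png

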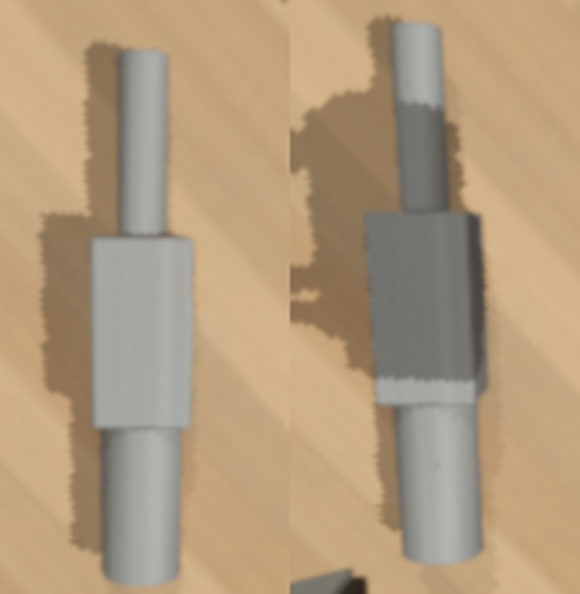

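```bash
python3 - <<'E'
from h import *
import pickle
m2,o=pickle.load(open("pics/w13.pkl","rb"));m3,o3=pickle.load(open("pics/w14.pkl","rb"))
A=lambda a:(a[0]/2.9+225,a[1]/2.9+40)
B=lambda b:((b[0]-290)/2.9+150,b[1]/2.9+40)
a=[A(p) for p in((92,238),(192,238),(95,428),(189,428))];b=[B(p) for p in((366,213),(471,213),(377,404),(475,403))]
T=tri(m2,a,m3,b);print(T.round(1),T.mean(0))
for m,q in((m2,a),(m3,b)):
    P=plane(m,q,32);print(P.round(1),P.mean(0));d=(P[2]+P[3]-P[0]-P[1])/2;print(np.linalg.norm(d),np.arctan2(d[1],d[0]))
E
```

```text
[[ 6.521e+02  5.740e+01  2.870e+01  2.000e-01]
 [ 6.751e+02  3.610e+01  2.270e+01  0.000e+00]
 [ 6.126e+02  1.380e+01  3.350e+01  1.000e-01]
 [ 6.344e+02 -7.300e+00  2.880e+01  5.000e-01]] [6.43587292e+02 2.50116802e+01 2.84325240e+01 2.17212724e-01]
[[652.3  57.4  32. ]
 [674.8  36.6  32. ]
 [612.3  13.6  32. ]
 [634.5  -6.9  32. ]] [643.51120204  25.18594039  32.        ]
59.316303751424485 -2.313969997213272
[[652.7  56.7  32. ]
 [676.2  35.   32. ]
 [612.2  13.9  32. ]
 [635.4  -7.1  32. ]] [644.12708179  24.65206525  32.        ]
58.75691760874863 -2.3337409275783525
```

Call:
drive_tool(
  deltas=[
    {"hand": -1, "tx": -0.85, "ty": -0.4, "tz": 0, "wx": 0, "wy": 0, "wz": 0},
    {"hand": -1, "tx": -0.85, "ty": -0.4, "tz": 0, "wx": 0, "wy": 0, "wz": 0},
    {"hand": -1, "tx": 0, "ty": 0, "tz": 0.9, "wx": 0, "wy": 0, "wz": 0},
    {"hand": -1, "tx": 0, "ty": 0, "tz": 0.9, "wx": 0, "wy": 0, "wz": 0},
    {"hand": -1, "tx": 0, "ty": 0, "tz": 0.9, "wx": 0, "wy": 0, "wz": 0},
    {"hand": -1, "tx": 0, "ty": 0, "tz": 0.7, "wx": 0, "wy": 0, "wz": 0},
    {"hand": -1, "tx": 0, "ty": 0, "tz": 0, "wx": 0, "wy": 0, "wz": 0},
    {"hand": -1, "tx": 0, "ty": 0, "tz": 0, "wx": 0, "wy": 0, "wz": 0},
    {"hand": -1, "tx": 0, "ty": 0, "tz": 0, "wx": 0, "wy": 0, "wz": 0},
  ],
)

```text
time: 18.03
tool_pos: [639.9, 19.3, 68.1]
tcp_rot: [-3.14, -0.002, -0.747]
contact_force: [0.1, 0.3, -0.0]
grip_width: 91.9
```

```bash
python3 shot.py wrist w15
```

```text
18.0333 [639.92003852  19.27659472  68.13782122] [-3.13953028e+00 -2.40559130e-03 -7.47187099e-01]
```

View pics/w15.png

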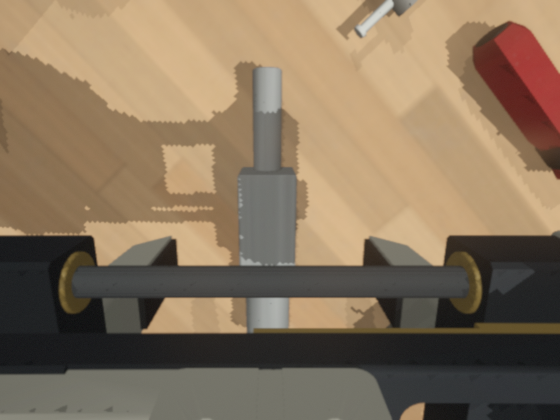

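Call:
drive_tool(
  deltas=[
    {"hand": -1, "tx": -0.02, "ty": 0, "tz": 0.35, "wx": 0, "wy": 0, "wz": 0},
    {"hand": -1, "tx": 0, "ty": 0, "tz": 0.35, "wx": 0, "wy": 0, "wz": 0},
    {"hand": -0.6, "tx": 0, "ty": 0, "tz": 0.3, "wx": 0, "wy": 0, "wz": 0},
    {"hand": -0.3, "tx": 0, "ty": 0, "tz": 0.17, "wx": 0, "wy": 0, "wz": 0},
    {"hand": -0.2, "tx": 0, "ty": 0, "tz": 0, "wx": 0, "wy": 0, "wz": 0},
    {"hand": -0.1, "tx": 0, "ty": 0, "tz": 0, "wx": 0, "wy": 0, "wz": 0},
  ],
)

```text
time: 18.58
tool_pos: [638.6, 19.4, 19.6]
tcp_rot: [-3.141, -0.0, -0.748]
contact_force: [0.4, -0.0, -0.3]
grip_width: 70.0
```

Call:
drive_tool(
  deltas=[
    {"hand": 0, "tx": 0, "ty": 0, "tz": 0.02, "wx": 0, "wy": 0, "wz": 0},
    {"hand": 0.1, "tx": 0, "ty": 0, "tz": 0, "wx": 0, "wy": 0, "wz": 0},
    {"hand": 0.2, "tx": 0, "ty": 0, "tz": 0, "wx": 0, "wy": 0, "wz": 0},
    {"hand": 1, "tx": 0, "ty": 0, "tz": 0, "wx": 0, "wy": 0, "wz": 0},
    {"hand": 1, "tx": 0, "ty": 0, "tz": 0, "wx": 0, "wy": 0, "wz": 0},
    {"hand": 1, "tx": 0, "ty": 0, "tz": 0, "wx": 0, "wy": 0, "wz": 0},
    {"hand": 1, "tx": 0, "ty": 0, "tz": 0, "wx": 0, "wy": 0, "wz": 0},
    {"hand": 1, "tx": 0, "ty": 0, "tz": 0, "wx": 0, "wy": 0, "wz": 0},
  ],
)

```text
time: 19.25
tool_pos: [638.3, 19.4, 18.5]
tcp_rot: [-3.141, -0.0, -0.748]
contact_force: [-0.7, 0.6, 2.0]
grip_width: 31.5
```

```bash
python3 shot.py wrist w16; python3 -c "
import cv2
cv2.imwrite('pics/w16c.png',cv2.resize(cv2.imread('pics/w16.png')[60:250,220:320],None,fx=3,fy=3,interpolation=2))"
```

```text
19.25 [638.32909104  19.42333669  18.46834456] [-3.14139871e+00 -7.89215732e-05 -7.47979891e-01]
```

View pics/w16c.png

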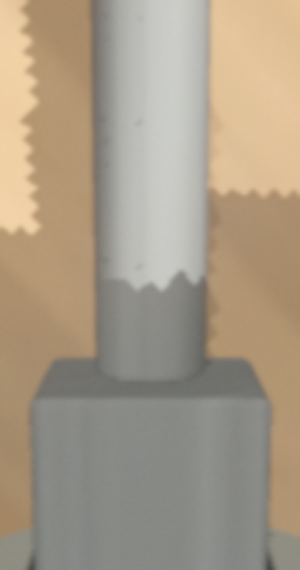

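```bash
python3 - <<'E'
from h import *
import pickle
m,o=pickle.load(open("pics/w16.pkl","rb"))
Rt=Ro.from_euler('xyz',o['tcp_rot']).as_matrix()
for z in (31,32):
    P=plane(m,[(231,192.7),(309.3,192.7)],z); print(((P-o['tool_pos'])@Rt).round(1).tolist())
E
```

```text
[[-15.6, -37.8, -12.5], [15.1, -37.8, -12.5]]
[[-15.5, -38.0, -13.5], [15.0, -38.0, -13.5]]
```

Call:
drive_tool(
  deltas=[
    {"hand": 1, "tx": 0, "ty": 0, "tz": -0.1, "wx": 0, "wy": 0, "wz": 0},
    {"hand": 1, "tx": 0, "ty": 0, "tz": -0.3, "wx": 0, "wy": 0, "wz": 0},
    {"hand": 1, "tx": 0, "ty": 0, "tz": -0.6, "wx": 0, "wy": 0, "wz": 0},
    {"hand": 1, "tx": 0, "ty": 0, "tz": -0.8, "wx": 0, "wy": 0, "wz": 0},
    {"hand": 1, "tx": 0, "ty": 0, "tz": -0.8, "wx": 0, "wy": 0, "wz": 0},
    {"hand": 1, "tx": 0, "ty": 0, "tz": -0.8, "wx": 0, "wy": 0, "wz": 0},
    {"hand": 1, "tx": 0, "ty": 0, "tz": -0.8, "wx": 0, "wy": 0, "wz": 0},
    {"hand": 1, "tx": 0, "ty": 0, "tz": -0.4, "wx": 0, "wy": 0, "wz": 0},
    {"hand": 1, "tx": -0.4, "ty": -0.08, "tz": 0, "wx": 0, "wy": 0, "wz": 0},
    {"hand": 1, "tx": -0.7, "ty": -0.14, "tz": 0, "wx": 0, "wy": 0, "wz": 0},
    {"hand": 1, "tx": -0.7, "ty": -0.14, "tz": 0, "wx": 0, "wy": 0, "wz": 0},
    {"hand": 1, "tx": -0.7, "ty": -0.14, "tz": 0, "wx": 0, "wy": 0, "wz": 0},
    {"hand": 1, "tx": -0.7, "ty": -0.14, "tz": 0, "wx": 0, "wy": 0, "wz": 0},
    {"hand": 1, "tx": -0.7, "ty": -0.14, "tz": 0, "wx": 0, "wy": 0, "wz": 0},
    {"hand": 1, "tx": -0.4, "ty": -0.08, "tz": 0, "wx": 0, "wy": 0, "wz": 0},
    {"hand": 1, "tx": 0, "ty": 0, "tz": 0, "wx": 0, "wy": 0, "wz": -0.5},
    {"hand": 1, "tx": 0, "ty": 0, "tz": 0, "wx": 0, "wy": 0, "wz": -0.9},
    {"hand": 1, "tx": 0, "ty": 0, "tz": 0, "wx": 0, "wy": 0, "wz": -0.9},
    {"hand": 1, "tx": 0, "ty": 0, "tz": 0, "wx": 0, "wy": 0, "wz": -0.9},
    {"hand": 1, "tx": 0, "ty": 0, "tz": 0, "wx": 0, "wy": 0, "wz": -0.9},
  ],
)

```text
time: 20.97
tool_pos: [535.1, 161.7, 202.8]
tcp_rot: [3.142, 0.0, -0.386]
contact_force: [0.1, 0.1, -4.1]
grip_width: 31.6
```

Call:
drive_tool(
  deltas=[
    {"hand": 1, "tx": 0, "ty": 0, "tz": 0, "wx": 0, "wy": 0, "wz": -0.9},
    {"hand": 1, "tx": 0, "ty": 0, "tz": 0, "wx": 0, "wy": 0, "wz": -0.9},
    {"hand": 1, "tx": 0, "ty": 0, "tz": 0, "wx": 0, "wy": 0, "wz": -0.9},
    {"hand": 1, "tx": 0, "ty": 0, "tz": 0, "wx": 0, "wy": 0, "wz": -0.9},
    {"hand": 1, "tx": 0, "ty": 0, "tz": 0, "wx": 0, "wy": 0, "wz": -0.9},
    {"hand": 1, "tx": 0, "ty": 0, "tz": 0, "wx": 0, "wy": 0, "wz": -0.9},
    {"hand": 1, "tx": 0, "ty": 0, "tz": 0, "wx": 0, "wy": 0, "wz": -0.9},
    {"hand": 1, "tx": 0, "ty": 0, "tz": 0, "wx": 0, "wy": 0, "wz": -0.9},
    {"hand": 1, "tx": 0, "ty": 0, "tz": 0, "wx": 0, "wy": 0, "wz": -0.9},
    {"hand": 1, "tx": 0, "ty": 0, "tz": 0, "wx": 0, "wy": 0, "wz": -0.9},
    {"hand": 1, "tx": 0, "ty": 0, "tz": 0, "wx": 0, "wy": 0, "wz": -0.9},
    {"hand": 1, "tx": 0, "ty": 0, "tz": 0, "wx": 0, "wy": 0, "wz": -0.9},
    {"hand": 1, "tx": 0, "ty": 0, "tz": 0, "wx": 0, "wy": 0, "wz": -0.9},
    {"hand": 1, "tx": 0, "ty": 0, "tz": 0, "wx": 0, "wy": 0, "wz": -0.9},
    {"hand": 1, "tx": 0, "ty": 0, "tz": 0, "wx": 0, "wy": 0, "wz": -0.9},
    {"hand": 1, "tx": 0, "ty": 0, "tz": 0, "wx": 0, "wy": 0, "wz": -0.9},
    {"hand": 1, "tx": 0, "ty": 0, "tz": 0, "wx": 0, "wy": 0, "wz": -0.9},
    {"hand": 1, "tx": 0, "ty": 0, "tz": 0, "wx": 0, "wy": 0, "wz": -0.9},
    {"hand": 1, "tx": 0, "ty": 0, "tz": 0, "wx": 0, "wy": 0, "wz": -0.9},
    {"hand": 1, "tx": 0, "ty": 0, "tz": 0, "wx": 0, "wy": 0, "wz": -0.9},
  ],
)

```text
time: 22.63
tool_pos: [535.2, 161.5, 202.7]
tcp_rot: [-3.141, 0.0, 1.184]
contact_force: [0.3, 0.6, -3.9]
grip_width: 31.7
```

Call:
drive_tool(
  deltas=[
    {"hand": 1, "tx": 0, "ty": 0, "tz": 0, "wx": 0, "wy": 0, "wz": -0.9},
    {"hand": 1, "tx": 0, "ty": 0, "tz": 0, "wx": 0, "wy": 0, "wz": -0.9},
    {"hand": 1, "tx": 0, "ty": 0, "tz": 0, "wx": 0, "wy": 0, "wz": -0.9},
    {"hand": 1, "tx": 0, "ty": 0, "tz": 0, "wx": 0, "wy": 0, "wz": -0.9},
    {"hand": 1, "tx": 0, "ty": 0, "tz": 0, "wx": 0, "wy": 0, "wz": -0.9},
    {"hand": 1, "tx": 0, "ty": 0, "tz": 0, "wx": 0, "wy": 0, "wz": -0.9},
    {"hand": 1, "tx": 0, "ty": 0, "tz": 0, "wx": 0, "wy": 0, "wz": -0.44},
    {"hand": 1, "tx": 0.6, "ty": 0, "tz": 0, "wx": 0, "wy": 0, "wz": 0},
    {"hand": 1, "tx": 0.6, "ty": 0, "tz": 0, "wx": 0, "wy": 0, "wz": 0},
    {"hand": 1, "tx": 0.4, "ty": 0, "tz": 0, "wx": 0, "wy": 0, "wz": 0},
    {"hand": 1, "tx": 0, "ty": 0, "tz": 0, "wx": 0, "wy": 0, "wz": 0},
    {"hand": 1, "tx": 0, "ty": 0, "tz": 0, "wx": 0, "wy": 0, "wz": 0},
    {"hand": 1, "tx": 0, "ty": 0, "tz": 0, "wx": 0, "wy": 0, "wz": 0},
  ],
)

```text
time: 23.72
tool_pos: [527.8, 224.6, 202.4]
tcp_rot: [-3.141, 0.0, 1.69]
contact_force: [-0.1, 0.2, -5.3]
grip_width: 31.9
```

```bash
python3 shot.py wrist w17
```

```text
23.7167 [527.78207084 224.62313049 202.43078703] [-3.14129520e+00  4.56074623e-04  1.69036558e+00]
```

View pics/w17.png

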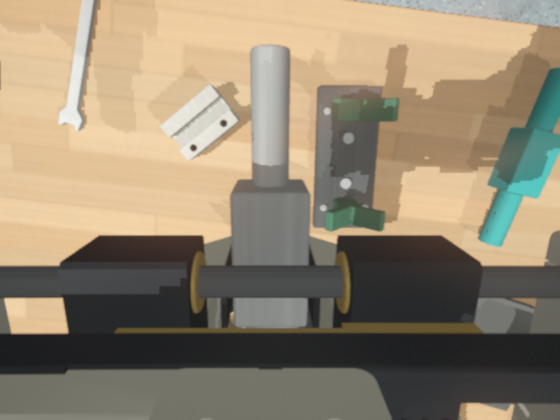

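Call:
drive_tool(
  deltas=[
    {"hand": 1, "tx": 0.5, "ty": 0, "tz": 0, "wx": 0, "wy": 0, "wz": 0},
    {"hand": 1, "tx": 0.7, "ty": 0, "tz": 0, "wx": 0, "wy": 0, "wz": 0},
    {"hand": 1, "tx": 0.7, "ty": 0, "tz": 0, "wx": 0, "wy": 0, "wz": 0},
    {"hand": 1, "tx": 0.7, "ty": 0, "tz": 0, "wx": 0, "wy": 0, "wz": 0},
    {"hand": 1, "tx": 0.7, "ty": 0, "tz": 0, "wx": 0, "wy": 0, "wz": 0},
    {"hand": 1, "tx": 0.3, "ty": 0, "tz": 0, "wx": 0, "wy": 0, "wz": 0},
    {"hand": 1, "tx": 0, "ty": 0, "tz": 0, "wx": 0, "wy": 0, "wz": 0},
    {"hand": 1, "tx": 0, "ty": 0, "tz": 0, "wx": 0, "wy": 0, "wz": 0},
    {"hand": 1, "tx": 0, "ty": 0, "tz": 0, "wx": 0, "wy": 0, "wz": 0},
  ],
)

```text
time: 24.52
tool_pos: [511.2, 366.7, 202.2]
tcp_rot: [-3.141, 0.001, 1.689]
contact_force: [0.4, -0.3, -3.9]
grip_width: 31.7
```

```bash
python3 shot.py wrist w18; python3 - <<'E'
import cv2,numpy as np
a=cv2.imread("pics/w17.png")[60:240,285:415];b=cv2.imread("pics/w18.png")[60:240,115:245]
cv2.imwrite("pics/w1718.png",cv2.resize(np.hstack([a,b]),None,fx=3,fy=3,interpolation=cv2.INTER_CUBIC))
E
```

```text
24.5167 [511.18453172 366.65473881 202.18229591] [-3.14118679e+00  8.82973570e-04  1.68909559e+00]
```

View pics/w1718.png

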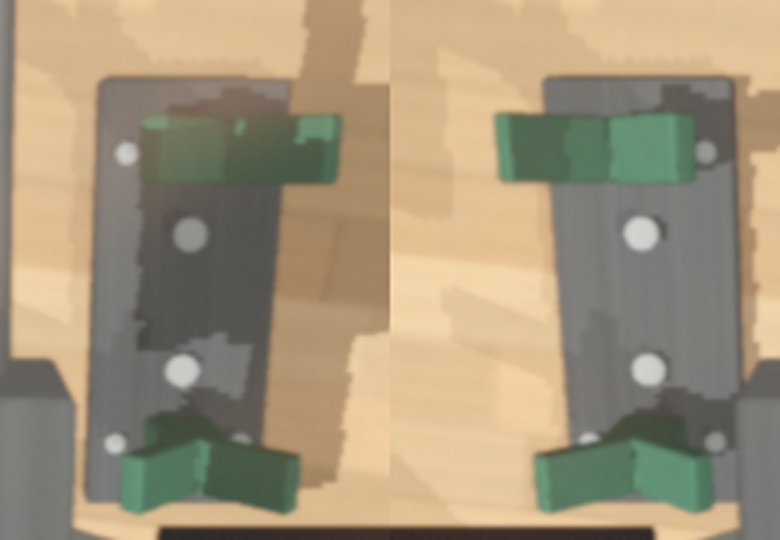

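```bash
python3 - <<'E'
from h import *
import pickle
m2,_=pickle.load(open("pics/w17.pkl","rb"));m3,_=pickle.load(open("pics/w18.pkl","rb"))
A=lambda a:(a[0]/3+285,a[1]/3+60)
B=lambda b:((b[0]-390)/3+115,b[1]/3+60)
P={"boltN":((190,235),(641,233)),"boltF":((183,371),(649,369)),"smallNL":((126,154),None),"smallFL":((115,444),None),"smallNR":(None,(705,153)),"smallFR":(None,(714,441)),
"baseNL":((100,78),(545,77)),"baseNR":((290,80),(735,78)),
"nLout":((142,117),(496,114)),"nLout2":((141,182),(501,182)),"nRout":((341,115),(692,114)),"nRout2":((336,182),(694,182)),"fLout":((121,457),(535,456)),"fLout2":((123,510),(540,510)),"fRout":((300,457),(711,455)),"fRout2":((294,511),(709,510))}
R={}
for k,(a,b) in P.items():
    s=k+" "
    if a and b:R[k]=tri(m2,[A(a)],m3,[B(b)])[0];s+=str(R[k].round(1))
    if 'olt' in k or 'small' in k:
      for m,q in((m2,A(a) if a else None),(m3,B(b) if b else None)):
        if q: s+=f" plane14 "+str(plane(m,[q],14)[0][:2].round(1))
    print(s)
n=sum(R[k] for k in("nLout","nLout2","nRout","nRout2"))/4;f=sum(R[k] for k in("fLout","fLout2","fRout","fRout2"))/4
print(n,f,(n+f)/2,np.arctan2(*(f-n)[1::-1]))
E
```

```text
boltN [4.712e+02 2.930e+02 1.350e+01 3.000e-01] plane14 [471.3 292.9] plane14 [471.  293.1]
boltF [5.149e+02 2.985e+02 1.340e+01 3.000e-01] plane14 [514.9 298.3] plane14 [514.6 298.6]
smallNL  plane14 [449.2 268.7]
smallFL  plane14 [542.2 280.1]
smallNR  plane14 [444.2 311.3]
smallFR  plane14 [536.4 321.8]
baseNL [4.272e+02 2.582e+02 5.200e+00 1.000e-01]
baseNR [4.206e+02 3.175e+02 5.200e+00 3.000e-01]
nLout [4.411e+02 2.634e+02 6.440e+01 4.000e-01]
nLout2 [4.578e+02 2.657e+02 6.590e+01 4.000e-01]
nRout [4.348e+02 3.145e+02 6.580e+01 1.000e-01]
nRout2 [4.517e+02 3.165e+02 6.680e+01 3.000e-01]
fLout [535.7 274.6  55.3   0. ]
fLout2 [5.513e+02 2.774e+02 5.750e+01 3.000e-01]
fRout [5.289e+02 3.261e+02 5.700e+01 2.000e-01]
fRout2 [5.451e+02 3.271e+02 5.870e+01 1.000e-01]
[4.46343287e+02 2.90030509e+02 6.57297343e+01 2.88641420e-01] [5.40274340e+02 3.01292780e+02 5.71185937e+01 1.49590902e-01] [4.93308814e+02 2.95661644e+02 6.14241640e+01 2.19116161e-01] 0.11932968978675396
```

```bash
python3 - <<'E'
import cv2,numpy as np
a=cv2.imread("pics/w16.png")[30:250,220:320];b=cv2.imread("pics/w18.png")[30:250,220:320]
cv2.imwrite("pics/cmp.png",cv2.resize(np.hstack([a,b]),None,fx=2.7,fy=2.7,interpolation=2))
E
```

```text
(no output)
```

View pics/cmp.png

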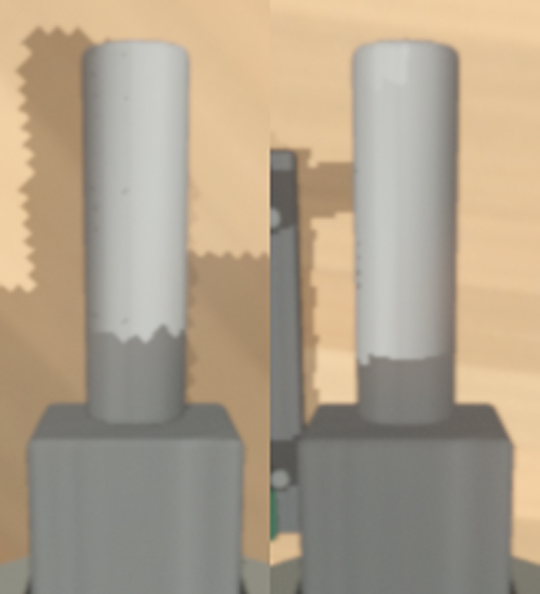

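Call:
drive_tool(
  deltas=[
    {"hand": 1, "tx": -0.57, "ty": -0.154, "tz": 0, "wx": 0, "wy": 0, "wz": 0},
    {"hand": 1, "tx": -0.57, "ty": -0.154, "tz": 0, "wx": 0, "wy": 0, "wz": 0},
    {"hand": 1, "tx": -0.57, "ty": -0.154, "tz": 0, "wx": 0, "wy": 0, "wz": -0.03},
    {"hand": 1, "tx": 0, "ty": 0, "tz": 0.6, "wx": 0, "wy": 0, "wz": 0},
    {"hand": 1, "tx": 0, "ty": 0, "tz": 0.7, "wx": 0, "wy": 0, "wz": 0},
    {"hand": 1, "tx": 0, "ty": 0, "tz": 0.7, "wx": 0, "wy": 0, "wz": 0},
    {"hand": 1, "tx": 0, "ty": 0, "tz": 0.25, "wx": 0, "wy": 0, "wz": 0},
    {"hand": 1, "tx": 0, "ty": 0, "tz": 0, "wx": 0, "wy": 0, "wz": 0},
    {"hand": 1, "tx": 0, "ty": 0, "tz": 0, "wx": 0, "wy": 0, "wz": 0},
    {"hand": 1, "tx": 0, "ty": 0, "tz": 0, "wx": 0, "wy": 0, "wz": 0},
    {"hand": 1, "tx": 0, "ty": 0, "tz": 0, "wx": 0, "wy": 0, "wz": 0},
  ],
)

```text
time: 25.48
tool_pos: [501.7, 298.4, 114.2]
tcp_rot: [3.138, -0.001, 1.693]
contact_force: [-0.4, -0.2, -4.5]
grip_width: 32.3
```

```bash
python3 shot.py wrist w19
```

```text
25.4833 [501.74660908 298.41246667 114.2266029 ] [ 3.13810390e+00 -1.05034688e-03  1.69282574e+00]
```

View pics/w19.png

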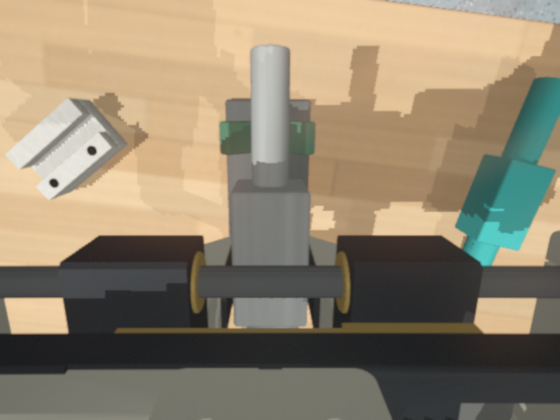

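Call:
drive_tool(
  deltas=[
    {"hand": 1, "tx": -0.035, "ty": -0.01, "tz": 0.3, "wx": 0, "wy": 0, "wz": 0},
    {"hand": 1, "tx": 0, "ty": 0, "tz": 0.3, "wx": 0, "wy": 0, "wz": 0},
    {"hand": 1, "tx": 0, "ty": 0, "tz": 0.25, "wx": 0, "wy": 0, "wz": 0},
    {"hand": 1, "tx": 0, "ty": 0, "tz": 0.15, "wx": 0, "wy": 0, "wz": 0},
    {"hand": 1, "tx": 0, "ty": 0, "tz": 0.08, "wx": 0, "wy": 0, "wz": 0},
    {"hand": 1, "tx": 0, "ty": 0, "tz": 0, "wx": 0, "wy": 0, "wz": 0},
    {"hand": 1, "tx": 0, "ty": 0, "tz": 0, "wx": 0, "wy": 0, "wz": 0},
    {"hand": 1, "tx": 0, "ty": 0, "tz": 0, "wx": 0, "wy": 0, "wz": 0},
  ],
)

```text
time: 26.2
tool_pos: [500.8, 296.8, 69.7]
tcp_rot: [3.14, -0.0, 1.693]
contact_force: [1.3, 0.4, -4.5]
grip_width: 31.9
```

Call:
drive_tool(
  deltas=[
    {"hand": 1, "tx": 0, "ty": 0, "tz": 0.04, "wx": 0, "wy": 0, "wz": 0},
    {"hand": 1, "tx": 0, "ty": 0, "tz": 0.04, "wx": 0, "wy": 0, "wz": 0},
    {"hand": 1, "tx": 0, "ty": 0, "tz": 0.02, "wx": 0, "wy": 0, "wz": 0},
    {"hand": 1, "tx": 0, "ty": 0, "tz": 0, "wx": 0, "wy": 0, "wz": 0},
    {"hand": 1, "tx": 0, "ty": 0, "tz": 0, "wx": 0, "wy": 0, "wz": 0},
  ],
)

```text
time: 26.62
tool_pos: [500.4, 296.6, 65.1]
tcp_rot: [3.142, -0.0, 1.693]
contact_force: [0.2, -0.4, -4.7]
grip_width: 31.9
```

Call:
drive_tool(
  deltas=[
    {"hand": 1, "tx": 0, "ty": 0, "tz": 0.025, "wx": 0, "wy": 0, "wz": 0},
    {"hand": 1, "tx": 0, "ty": 0, "tz": 0, "wx": 0, "wy": 0, "wz": 0},
    {"hand": 1, "tx": 0, "ty": 0, "tz": 0, "wx": 0, "wy": 0, "wz": 0},
  ],
)

```text
time: 26.87
tool_pos: [500.6, 296.5, 64.4]
tcp_rot: [3.141, -0.0, 1.693]
contact_force: [-1.1, -0.9, -0.3]
grip_width: 31.6
```

Call:
drive_tool(
  deltas=[
    {"hand": 1, "tx": 0, "ty": 0, "tz": 0.015, "wx": 0, "wy": 0, "wz": 0},
    {"hand": 1, "tx": 0, "ty": 0, "tz": 0, "wx": 0, "wy": 0, "wz": 0},
    {"hand": 1, "tx": 0, "ty": 0, "tz": 0, "wx": 0, "wy": 0, "wz": 0},
  ],
)

```text
time: 27.12
tool_pos: [500.6, 296.6, 64.4]
tcp_rot: [3.141, -0.0, 1.693]
contact_force: [-1.9, -2.3, 5.6]
grip_width: 31.7
```

Seated at the predicted height. Now I'll release and lift clear.

Call:
drive_tool(
  deltas=[
    {"hand": 0.25, "tx": 0, "ty": 0, "tz": 0, "wx": 0, "wy": 0, "wz": 0},
    {"hand": 0.2, "tx": 0, "ty": 0, "tz": 0, "wx": 0, "wy": 0, "wz": 0},
    {"hand": 0, "tx": 0, "ty": 0, "tz": 0, "wx": 0, "wy": 0, "wz": 0},
    {"hand": -0.4, "tx": 0, "ty": 0, "tz": 0, "wx": 0, "wy": 0, "wz": 0},
    {"hand": -0.5, "tx": 0, "ty": 0, "tz": 0, "wx": 0, "wy": 0, "wz": 0},
    {"hand": -0.5, "tx": 0, "ty": 0, "tz": 0, "wx": 0, "wy": 0, "wz": 0},
    {"hand": -0.5, "tx": 0, "ty": 0, "tz": 0, "wx": 0, "wy": 0, "wz": 0},
    {"hand": -0.5, "tx": 0, "ty": 0, "tz": -0.3, "wx": 0, "wy": 0, "wz": 0},
    {"hand": -0.7, "tx": 0, "ty": 0, "tz": -0.6, "wx": 0, "wy": 0, "wz": 0},
    {"hand": -1, "tx": 0, "ty": 0, "tz": -0.9, "wx": 0, "wy": 0, "wz": 0},
    {"hand": -1, "tx": -0.4, "ty": 0.3, "tz": -0.9, "wx": 0, "wy": 0, "wz": 0},
    {"hand": -1, "tx": -0.4, "ty": 0.3, "tz": -0.8, "wx": 0, "wy": 0, "wz": 0},
    {"hand": -1, "tx": 0, "ty": 0, "tz": 0, "wx": 0, "wy": 0, "wz": 0},
    {"hand": -1, "tx": 0, "ty": 0, "tz": 0, "wx": 0, "wy": 0, "wz": 0},
    {"hand": -1, "tx": 0, "ty": 0, "tz": 0, "wx": 0, "wy": 0, "wz": 0},
  ],
)

```text
time: 28.37
tool_pos: [527.6, 267.5, 202.8]
tcp_rot: [-3.14, -0.0, 1.692]
contact_force: [-0.6, 0.9, -0.7]
grip_width: 91.9
```

```bash
python3 shot.py wrist w20; python3 -c "
import cv2
cv2.imwrite('pics/w20c.png',cv2.resize(cv2.imread('pics/w20.png')[30:240,220:400],None,fx=2.8,fy=2.8,interpolation=2))"
```

```text
28.3667 [527.59245096 267.54313803 202.80788118] [-3.14047494e+00 -4.53739390e-05  1.69235260e+00]
```

View pics/w20c.png

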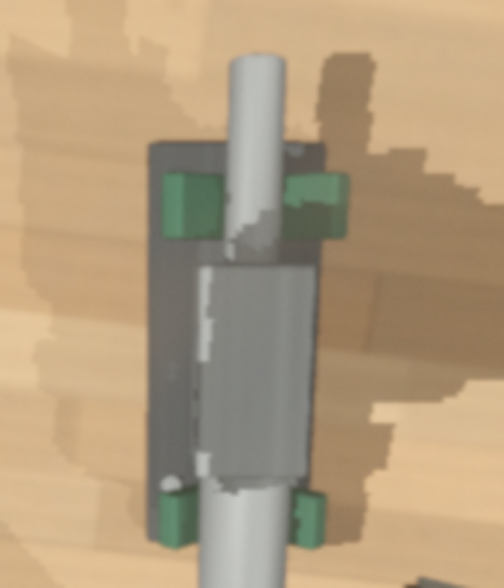

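```bash
python3 - <<'E'
from h import *
import pickle
m,o=pickle.load(open("pics/w20.pkl","rb"))
f=lambda x,y:(x/2.8+220,y/2.8+30)
P=plane(m,[f(202,266),f(316,266),f(199,478),f(308,478)],78);print(P.round(1),P.mean(0))
a=.121;d=P.mean(0)[:2]-[493.0,295.7];print(d@[np.cos(a),np.sin(a)],d@[-np.sin(a),np.cos(a)])
l=(P[2]+P[3]-P[0]-P[1])/2;print(np.linalg.norm(l),np.arctan2(l[1],l[0]), np.linalg.norm(P[1]-P[0]),np.linalg.norm(P[3]-P[2]))
E
python3 shot.py top t20; python3 shot.py side s20
python3 -c "
import cv2,numpy as np
a=cv2.imread('pics/t20.png')[130:265,170:440];cv2.imwrite('pics/t20c.png',cv2.resize(a,None,fx=2.9,fy=2.9,interpolation=2))"
```

```text
[[464.2 276.7  78. ]
 [460.4 307.6  78. ]
 [523.3 284.1  78. ]
 [519.5 315.3  78. ]] [491.82925118 295.93336685  78.        ]
-1.1340202697225206 0.37297576092343215
59.54116436808315 0.12632347511380843 31.107611335027645 31.446607813118668
28.4167 [527.10774155 267.69957235 202.11939692] [-3.13899512e+00  2.83517338e-04  1.69294606e+00]
28.4667 [526.97070105 267.78776187 201.84198662] [-3.13839638e+00  4.44290594e-04  1.69318282e+00]
```

View pics/t20c.png

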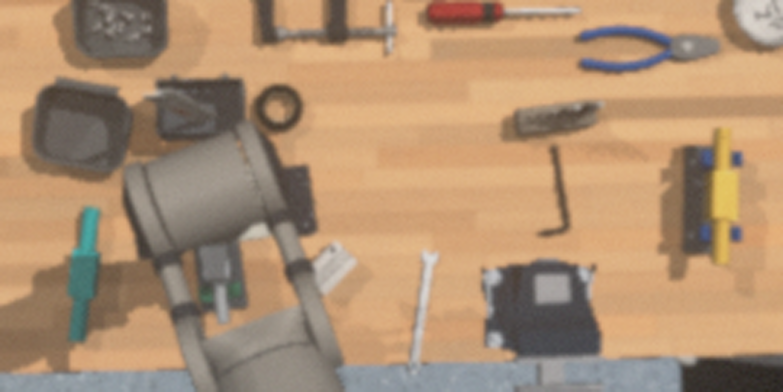

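View pics/s20.png

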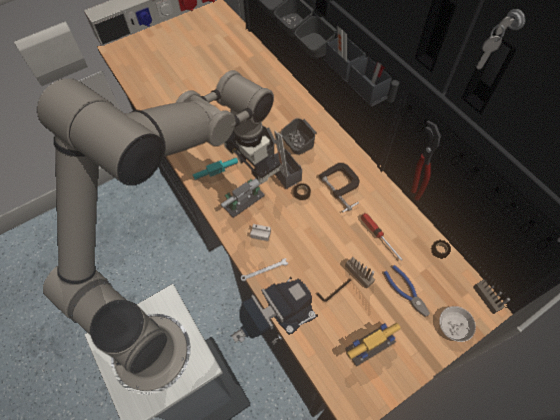

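```bash
python3 - <<'E'
from plant import *
print(get_obs()['contact_force'],close_job())
E
```

```text
the job is handed in; nothing more can be done
[-0.05628741  0.27632079  0.21024507] None
```

Both axles are on their stands and I handed the job in at about 28.5 s of the 67 s; no verdict is reported.

**What I did**
- I lifted the brass axle off the green stand, with the gripper tilted to match its slope, and set it on the blue stand.
- I gripped the stepped axle 8 mm towards its thick end and laid it on the green stand, thick end in the low saddle. Two wrist views showed that saddle on the far side (+x), about 8.6 mm lower; the text gives 9 mm.
- Each axle was lowered about 1 mm at a time until the stand carried its weight, then released.

**Last checks (wrist camera)**

| Axle | Along the stand | Sideways | Level | Direction |
|---|---|---|---|---|
| Brass, on blue | −0.8 mm | +0.2 mm | square measured 59.4 × 31.6 mm at the expected height | set by the gripper at the stand's angle |
| Stepped, on green | −1.1 mm | +0.4 mm | both ends the same width (31.1 and 31.4 mm) | within 0.01 rad |

- At contact, the gripper put both axle centres at about 62 mm.
- The other loose items look unmoved in the top and side views; I did not measure them. The gripper ended clear, with no contact force.

**Readings that disagreed**
- The V-head corners I triangulated came out 6–7 mm below the stated tops. I took these to be the lower outer corners and seated the axles by contact force instead.
- The stepped axle's top measured about 28 mm against 32 mm in the text.

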